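# Stack the biosignal recorder modules on their dock

### The job

Build the recorder on the metal dock, one module at a time from the bottom up: first the orange battery, flat on the dock between its yellow end stops, then the blue amplifier, then the green logger, and last the black radio with its antenna upward. Lay each module flat on the one beneath, lined up squarely edge over edge (either way round), and lower it into place rather than dropping it. Leave the mouse, the tape roll and the red-lidded tin where they are.

Things in the scene. Friction and masses are not known exactly. Their poses are not given: they have to be found in the camera images.
- dock_top (a point): Fixed aluminium dock plate lying on the desk, 140 mm (own x) by 90 mm (own y), 8 mm thick, dark pad in its middle. The point is the centre of its upper face. Two yellow end stops, 8 mm thick, 50 mm wide and 12 mm high above the face, stand at x = +57 and -57 mm, leaving 106 mm between them for the battery's 88 mm length; the y sides are open. z is up.
- battery_mid (a point): Loose orange battery module, a flat box. Footprint 88 mm (own x) by 60 mm (own y), 36 mm high, about 0.26 kg. The point is its centre, half-way up; z is up. Black patch with white bars on its top.
- amplifier_mid (a point): Loose blue amplifier module, a flat box. Footprint 88 mm (own x) by 60 mm (own y), 30 mm high, about 0.18 kg. The point is its centre, half-way up; z is up. Two rows of white round sockets printed on its flat top.
- logger_mid (a point): Loose green logger module, a flat box. Footprint 88 mm (own x) by 60 mm (own y), 26 mm high, about 0.15 kg. The point is its centre, half-way up; z is up. Black display and three grey keys, flush in its flat top.
- radio_mid (a point): Loose black radio module, a flat box. Footprint 88 mm (own x) by 60 mm (own y), 24 mm high without the antenna, about 0.13 kg. The point is the centre of the box, half-way up; z is up. A stub antenna, 9 mm thick and 26 mm tall, stands up from its top near the corner x = +36, y = +20 mm.
- mouse: Bystander: loose grey computer mouse, 104 by 60 by 32 mm; origin at the centre of its underside.
- tape: Bystander: loose brown ring of tape lying flat, 90 mm across, 25 mm high; origin at the centre of its underside.
- tin: Bystander: loose round flat tin with a red lid, 73 mm across, 25 mm high; origin at the centre of its underside.
Things that resemble listed ones, but are neither listed nor needed, are in the scene too. Of the things that look like the part that bears dock_top, the larger one is meant.

How it is judged:
By the outcome, as a careful person would: the job done as asked, in the order asked, and still so for the second after the job is handed in, with the robot touching nothing.
It also fails if it takes over 122 s, if anything falls off the work surface, if the arm or the gripper's body presses on something with over 40 N, if the wrist force passes 120 N, or if a joint passes its speed limit or range.

### The arm

A 6-joint arm with a two-finger parallel gripper is mounted at the origin on the work surface. World frame = base frame: x ahead of the robot, y to its left, z up, the work surface at z = 0. Lengths are in m, angles in rad, forces in N, time in s.
With the tool pointing down it reaches from about 0.2 to 0.875 m from the base axis. Payload 3.4 kg.
Tool frame: the origin (TCP) lies midway between the tips of the shut fingers; the grasp point (between the pads) lies 19 mm behind it; z points along the fingers, y is the direction in which the jaws open and shut (so a half turn about z gives the same grasp; the last joint's range is limited). The gripper opens to 94 mm and grips with 3 to 60 N. Pads are 16 mm wide; open, the fingers measure 119 mm over their backs; the gripper's body (75 mm by 177 mm) begins 78 mm behind the grasp point.
Start: joints at [1.116, 0.276, 1.505, -0, 1.361, -0.121], TCP at [0.188, 0.543, 0.205] pointing down, gripper open.
Joint ranges: [-2.89, 2.89], [-0.75, 2.08], [0.22, 2.7], [-1.18, 4.32], [0.11, 2.71], [-2.7, 2.7]. Speed limits (rad/s): [2.57, 2.57, 3.14, 3.14, 3.14, 3.14].

### API

Orientations are given as [roll, pitch, yaw] about the fixed x, y, z axes, in that order (R = Rz(yaw) Ry(pitch) Rx(roll)).
In Python, from workcell import * gives the robot as it stands.
- The arm moves only by the tool move_arm, never from a script. Its argument "moves" is a list of rows, each an object with "delta_rot": the turn, a rotation vector about the tool's x, y, z in rad, a list of three; "dp": the shift along the tool's x, y, z in cm, a list of three; "hand": the opening, from -1 (shut) to 1 (fully open). In form: [{"delta_rot": [ax, ay, az], "dp": [tx, ty, tz], "hand": hand}, ...]. A call has 1 to 10 rows; each row shifts and turns the commanded pose from where the row before left it, along the tool's axes as they then stand; what a row does not reach is not made up. A row lasts 1/10 s, in which the tool goes at most 50 mm and 8.59 degrees, less where a joint would pass 70% of its speed; a pose out of reach is approached as far as the arm can. A call is refused whole if a number of a shift passes 5 or a number of a turn 0.15, either way. A call with a gripper value outside its range is refused whole. The fingers move at their own pace and stop on an object; "squeeze" is the grip in N (left out, the last holds). Time passes only in rows, so rows that do not move let the fingers close. It gives the time, the measured TCP pose, the force and the opening at its end, in the units of the state.
- sense(): the state, without advancing time (a new reading comes with each control period).
- read_camera(name): name is "side" or "top" or "wrist"; returns the picture (384x512x3 uint8, blue, green, red); there is no depth.
- camera_params(name): a dict with "K" (3x3 intrinsics, pixels), "rvec" (rotation vector, rad) and "tvec" (3), from world to camera coordinates, as OpenCV has them; the wrist camera has in their place "T_tool_cam" (4x4, takes a point from camera to tool coordinates, whose origin is the TCP and whose axes are the flange's). Camera axes: x right, y down, z forward; pixel columns grow to the right and rows downward; lengths in m; the calibration is good to about 2 mm. A picture is of the moment at which its call begins: read the wrist's pose just before it. camera_params takes no time and is no camera call.
- job_done(): hands the job in, once; it reports no verdict.
Trained networks look in the newest picture that a camera, given by its name, has taken for a name from the list of things; names that differ only in an ending like _2 or _b are one class to them, and where a whole thing is asked for, a point or a joint stands for the part that bears it (a point fixed in the world has none). Each returns a list of dicts, best first, with "conf" (0 to 1); they miss things now and then, are a little off and sometimes report something else, mostly with a low value. They report only what shows in the picture. A call takes as long as a camera call. They do not tell look-alikes from the thing itself.
- masks_of(camera, thing): "pixels" (384x512 bool, what is visible of it) and "box" ([left, top, right, bottom] in pixels, round what is visible of it).
- landmark_of(camera, thing): "xy" ([column, row] in pixels: a listed point, or the origin of a listed thing).
The state is a dict: "time_s": time; "qpos": joint angles; "joint_velocities": joint speeds; "tau": joint torques, N m; "ee_pos": TCP position; "tool_rot": TCP orientation; "ft_force": force on the tool from outside, world axes, zero at the start; "torque": the same for the moment, N m; "gripper_width": opening from 0.0 (shut) to 1.0 (fully open).
Only numpy, scipy, OpenCV 4.12 (cv2) and the standard library are available. Lean on these libraries where they do the work, as an engineer would, in place of code of your own. Each camera call takes 0.05 s, during which the arm holds its last target.

## Working session

There is one attempt and no reset: what is moved stays moved. The work goes in short steps, Python scripts to look and compute and a tool call to move; the robot and the scene stay as the last step left them, time stands still between calls to the robot, and variables do not carry over. Pictures are saved under pics/ and viewed, and the job is handed in when it is done.

Besides the shell and the picture viewer there is one more tool, called after ">>>" by a JSON object that holds its "fn" and its "kwargs". move_arm: Moves the arm, as the interface text tells. Its arguments: {"type":"object","properties":{"moves":{"type":"array"},"squeeze":{"type":"number"}},"required":["moves"]}

```bash
ls; mkdir -p pics; python3 - <<'E'
from workcell import *
import cv2
s=sense();print(s)
for n in("top","side","wrist"):
    cv2.imwrite(f"pics/{n}0.png",read_camera(n)); print(n,camera_params(n))
E
```

```text
pics
{'time_s': 0.0, 'qpos': array([ 1.11598432e+00,  2.76571153e-01,  1.50610424e+00,  6.61229965e-06,
        1.36066516e+00, -1.20990136e-01]), 'joint_velocities': array([8.45525908e-04, 9.24698355e-05, 1.83998167e-04, 3.99434619e-04,
       1.32906335e-03, 9.00988724e-04]), 'tau': array([-3.26361487e-04, -4.04586232e+01, -2.37230051e+01,  7.01195374e-02,
        3.45037377e-02, -1.40543234e-04]), 'ee_pos': array([0.18815713, 0.54276313, 0.20462983]), 'tool_rot': array([-3.13985831e+00, -2.17380745e-04,  2.80776921e+00]), 'ft_force': array([-0.88783258, -0.28354212, -0.20972871]), 'torque': array([ 0.04886992,  0.02947675, -0.00737612]), 'gripper_width': 1.0020008337235686}
top {'K': array([[408.1839836 ,   0.        , 261.22596607],
       [  0.        , 408.1839836 , 189.50029418],
       [  0.        ,   0.        ,   1.        ]]), 'rvec': array([ 2.17043838, -2.2007646 ,  0.05672465]), 'tvec': array([0.00421698, 0.57513339, 1.27734771])}
side {'K': array([[373.91126569,   0.        , 256.16465215],
       [  0.        , 373.91126569, 193.2408812 ],
       [  0.        ,   0.        ,   1.        ]]), 'rvec': array([ 2.16338525, -0.87698318,  0.42178102]), 'tvec': array([-0.41712182,  0.29466618,  0.83146503])}
wrist {'K': array([[279.97734186,   0.        , 257.49395778],
       [  0.        , 279.97734186, 191.09576819],
       [  0.        ,   0.        ,   1.        ]]), 'T_tool_cam': array([[-1.09714508e-03, -9.71487572e-01, -2.37087947e-01,
         6.84965660e-02],
       [ 9.99999329e-01, -9.77446212e-04, -6.22416702e-04,
        -1.29991493e-04],
       [ 3.72929375e-04, -2.37088470e-01,  9.71487992e-01,
        -1.78779535e-01],
       [ 0.00000000e+00,  0.00000000e+00,  0.00000000e+00,
         1.00000000e+00]])}
```

View pics/top0.png

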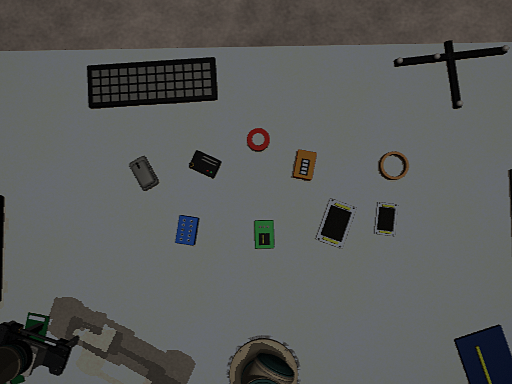

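View pics/side0.png

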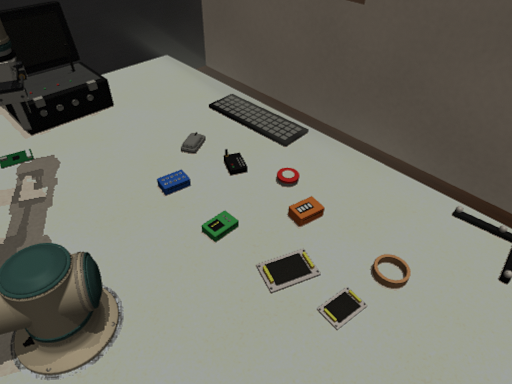

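View pics/wrist0.png

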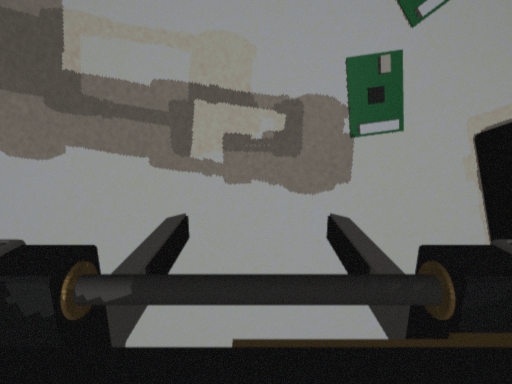

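The larger dock is at top(336,223); its small look-alike is at (385,219). The battery is at (304,165), amplifier (187,230), logger (264,234) and radio (206,163). The green PCB at (37,323) could pass for the logger, and the tin (258,139), tape (394,165) and mouse (144,173) are bystanders. I'll fit the poses now.

```bash
cat > h.py <<'E'
from workcell import *
import numpy as np, cv2
from scipy.spatial.transform import Rotation as Ro
from scipy.optimize import minimize
DIM={'battery_mid':(.088,.060,.036),'amplifier_mid':(.088,.060,.030),'logger_mid':(.088,.060,.026),'radio_mid':(.088,.060,.024),'dock_top':(.140,.090,.008)}
def pose(s=None):
    s=s or sense(); T=np.eye(4); T[:3,:3]=Ro.from_euler('xyz',s['tool_rot']).as_matrix(); T[:3,3]=s['ee_pos']; return T
def cam(name,T=None):
    p=camera_params(name)
    if name=='wrist':
        Tc=np.linalg.inv((pose() if T is None else T)@p['T_tool_cam']); return p['K'],cv2.Rodrigues(Tc[:3,:3])[0],Tc[:3,3]
    return p['K'],p['rvec'],p['tvec']
def proj(P,c): return cv2.projectPoints(np.asarray(P,float).reshape(-1,3),c[1],c[2],c[0],None)[0].reshape(-1,2)
def ray(uv,c,z):
    R=cv2.Rodrigues(c[1])[0]; d=R.T@np.linalg.inv(c[0])@np.array([uv[0],uv[1],1.]); o=-R.T@np.asarray(c[2]).ravel()
    return o+d*(z-o[2])/d[2]
def box(x,y,yaw,dim,z0=0.):
    a,b,h=dim; c=np.array([[i*a/2,j*b/2,k*h] for k in(0,1) for i in(-1,1) for j in(-1,1)])
    return Ro.from_euler('z',yaw).apply(c)+[x,y,z0]
def fit(obs,dim,z0,x0):
    """obs: list of (mask,cam). maximise IoU, box silhouettes"""
    def cost(q):
        v=0
        for m,c in obs:
            h=cv2.convexHull(proj(box(q[0],q[1],q[2],dim,z0),c).astype(np.float32))
            sh=4; big=np.zeros(m.shape,np.uint8); im=cv2.fillConvexPoly(big,np.round(h*16).astype(np.int32),255,cv2.LINE_AA,4)
            f=im/255.; v+=1-np.minimum(f,m).sum()/np.maximum(f,m).sum()
        return v/len(obs)
    best=None
    for dy in (np.linspace(0,np.pi,8,endpoint=False) if x0[2] is None else [x0[2]]):
        r=minimize(cost,[x0[0],x0[1],dy],method='Nelder-Mead',options=dict(initial_simplex=np.array([[x0[0],x0[1],dy],[x0[0]+.01,x0[1],dy],[x0[0],x0[1]+.01,dy],[x0[0],x0[1],dy+.2]]),xatol=1e-4,fatol=1e-4))
        if best is None or r.fun<best.fun: best=r
    return best
def look(name,tag):
    c=cam(name); im=read_camera(name); cv2.imwrite(f'pics/{name}{tag}.png',im); return im,c
def seg(name,thing,k=0):
    return masks_of(name,thing)
E
python3 - <<'E'
from h import *
obs={k:[] for k in DIM}
near={'battery_mid':((304,165),(306,210)),'amplifier_mid':((187,230),(174,182)),'logger_mid':((264,234),(220,225)),'radio_mid':((206,163),(235,163)),'dock_top':((336,223),(288,270))}
for i,n in enumerate(("top","side")):
    im,c=look(n,"1")
    for t in DIM:
        th='dock_top' if t=='dock_top' else t
        r=masks_of(n,th)
        if not r: continue
        for d in r:
            b=d['box'];ct=((b[0]+b[2])/2,(b[1]+b[3])/2)
            print(n,t,round(d['conf'],2),b,int(d['pixels'].sum()))
            if np.hypot(ct[0]-near[t][i][0],ct[1]-near[t][i][1])<12 and not any(o[2]==n for o in obs[t]): obs[t].append((d['pixels'].astype(float),c,n))
for t,o in obs.items():
    if not o: print(t,'none');continue
    c0=ray(near[t][0],cam('top'),0.02)
    for sub in (o,o[:1],o[1:]):
        if not sub: continue
        r=fit([x[:2] for x in sub],DIM[t],0,[c0[0],c0[1],None]); print(t,[x[2] for x in sub],r.x.round(4),round(r.fun,3))
E
```

```text
top battery_mid 0.57 [294.6, 149.6, 317.1, 180.3] 515
top amplifier_mid 0.89 [174.6, 211.8, 199.2, 246.0] 574
top logger_mid 0.94 [252.2, 221.8, 274.5, 245.3] 508
top radio_mid 0.74 [189.6, 149.8, 221.0, 183.5] 541
top dock_top 0.97 [314.8, 198.7, 356.2, 248.8] 1276
top dock_top 0.87 [375.6, 198.1, 397.5, 236.7] 691
side battery_mid 0.91 [289.2, 196.4, 323.9, 228.5] 737
side amplifier_mid 0.91 [155.1, 171.6, 191.2, 196.6] 546
side amplifier_mid 0.71 [258.0, 249.9, 322.0, 291.4] 1640
side amplifier_mid 0.39 [276.9, 167.7, 298.9, 187.1] 340
side logger_mid 0.56 [199.5, 215.0, 239.0, 242.0] 688
side radio_mid 0.94 [224.4, 150.6, 248.0, 174.6] 386
side dock_top 0.95 [315.2, 287.7, 368.2, 325.6] 1146
side dock_top 0.82 [258.2, 247.8, 322.1, 291.1] 1694
battery_mid ['top', 'side'] [ 0.6524 -0.1403 -0.1616] 0.147
battery_mid ['top'] [ 0.653  -0.1416 -0.2618] 0.189
battery_mid ['side'] [ 0.6523 -0.14    3.0385] 0.099
amplifier_mid ['top', 'side'] [ 0.4521  0.2337 -0.2127] 0.141
amplifier_mid ['top'] [0.4519 0.2327 2.9906] 0.126
amplifier_mid ['side'] [0.4505 0.2334 2.8473] 0.149
logger_mid ['top', 'side'] [ 0.4379 -0.0092  3.1194] 0.152
logger_mid ['top'] [ 0.4372 -0.0115  0.0468] 0.163
logger_mid ['side'] [ 0.4386 -0.0072  3.1593] 0.135
radio_mid ['top', 'side'] [0.6601 0.175  4.1946] 0.158
radio_mid ['top'] [0.6602 0.1748 1.0864] 0.114
radio_mid ['side'] [0.6632 0.1799 1.0447] 0.184
dock_top ['top', 'side'] [ 0.4665 -0.2386  2.7688] 0.073
dock_top ['top'] [ 0.4675 -0.2389  2.7614] 0.07
dock_top ['side'] [ 0.4654 -0.2378  2.7875] 0.071
```

```bash
cat >> h.py <<'E'
def wrap(a): return (a+np.pi)%(2*np.pi)-np.pi
def go(x,y,z,yaw,half=True):
    s=sense(); yc=s['tool_rot'][2]; p=s['ee_pos']
    d=wrap(yaw-yc)
    if half:
        opts=[wrap(yaw-yc),wrap(yaw+np.pi-yc)]
        ok=[]
        for o in opts:
            q1=np.arctan2(y,x); q6=s['qpos'][5]-o+(q1-s['qpos'][0])
            print('  opt dyaw',round(o,3),'q6',round(q6,2)); 
            if abs(q6)<2.6: ok.append(o)
        d=min(ok,key=abs)
    R=Ro.from_euler('xyz',[np.pi,0,yc+d]).as_matrix(); v=R.T@(np.array([x,y,z])-p)*100
    print(f"t={s['time_s']:.2f} TCP {p.round(4)} yaw {yc:.4f} az={-d:.4f} dp cm {v.round(2)} dist {np.hypot(v[0],v[1]):.1f} F {s['ft_force'].round(1)} w {s['gripper_width']:.3f}")
E
python3 - <<'E'
from h import *
go(.452,.2337,.15,2.93)
E
```

```text
opt dyaw 0.122 q6 -0.88
  opt dyaw -3.019 q6 2.26
t=0.75 TCP [0.1884 0.5433 0.2055] yaw 2.8078 az=-0.1222 dp cm [-32.27 -24.73   5.55] dist 40.7 F [ 0.6  0.3 -0.8] w 1.000
```

>>> {"fn": "move_arm", "kwargs": {"moves": [{"delta_rot": [0, 0, -0.122], "dp": [0, 0, 0.5], "hand": 1}, {"delta_rot": [0, 0, 0], "dp": [-3.6, -2.75, 0.56], "hand": 1}, {"delta_rot": [0, 0, 0], "dp": [-3.6, -2.75, 0.56], "hand": 1}, {"delta_rot": [0, 0, 0], "dp": [-3.6, -2.75, 0.56], "hand": 1}, {"delta_rot": [0, 0, 0], "dp": [-3.6, -2.75, 0.56], "hand": 1}, {"delta_rot": [0, 0, 0], "dp": [-3.6, -2.75, 0.56], "hand": 1}, {"delta_rot": [0, 0, 0], "dp": [-3.6, -2.75, 0.56], "hand": 1}, {"delta_rot": [0, 0, 0], "dp": [-3.6, -2.75, 0.56], "hand": 1}, {"delta_rot": [0, 0, 0], "dp": [-3.6, -2.75, 0.56], "hand": 1}, {"delta_rot": [0, 0, 0], "dp": [-3.6, -2.75, 0.56], "hand": 1}]}}

```text
time_s: 1.75
ee_pos: [0.4543, 0.2317, 0.1502]
tool_rot: [3.141, 0.001, 2.93]
ft_force: [0.2, 1.1, -0.6]
gripper_width: 1.004
```

>>> {"fn": "move_arm", "kwargs": {"moves": [{"delta_rot": [0, 0, 0], "dp": [0, 0, 0], "hand": 1}, {"delta_rot": [0, 0, 0], "dp": [0, 0, 0], "hand": 1}]}}

```text
time_s: 1.95
ee_pos: [0.4534, 0.2326, 0.1499]
tool_rot: [3.141, -0.001, 2.927]
ft_force: [-0.2, 0.1, 0.6]
gripper_width: 1.001
```

```bash
cat >> h.py <<'E'
def wfit(t,tag,z0=0.,x0=None,mn=400,pick=None):
    im,c=look('wrist',tag); out=[]
    for d in masks_of('wrist',t):
        m=d['pixels'].astype(float)
        if m.sum()<mn: continue
        ct=[(d['box'][0]+d['box'][2])/2,(d['box'][1]+d['box'][3])/2]
        g=ray(ct,c,z0+DIM[t][2]/2); r=fit([(m,c)],DIM[t],z0,[g[0],g[1],None if x0 is None else x0])
        print(t,round(d['conf'],2),np.round(d['box'],0),r.x.round(4),'cost',round(r.fun,3)); out.append(r.x)
        h=cv2.convexHull(proj(box(*r.x,DIM[t],z0),c).astype(np.float32)); cv2.polylines(im,[np.round(h).astype(int)],True,(255,0,255),1)
    cv2.imwrite(f'pics/fit{tag}.png',im); return out
E
python3 - <<'E'
from h import *
wfit('amplifier_mid','a1')
go(.4379,-.0092,.15,2.93)
E
```

```text
amplifier_mid 0.69 [230. 141. 286. 222.] [0.4499 0.235  2.9877] cost 0.092
  opt dyaw -0.0 q6 -1.38
  opt dyaw 3.141 q6 -4.52
t=2.05 TCP [0.4524 0.2339 0.1502] yaw 2.9303 az=0.0003 dp cm [-3.690e+00 -2.408e+01  2.000e-02] dist 24.4 F [-0.1 -0.5 -0.1] w 1.002
```

View pics/fita1.png

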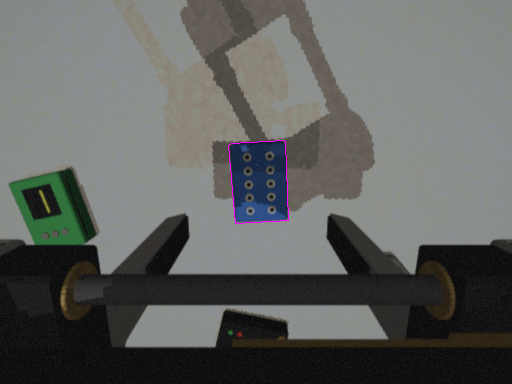

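>>> {"fn": "move_arm", "kwargs": {"moves": [{"delta_rot": [0, 0, 0], "dp": [-0.6, -4, 0], "hand": 1}, {"delta_rot": [0, 0, 0], "dp": [-0.6, -4, 0], "hand": 1}, {"delta_rot": [0, 0, 0], "dp": [-0.6, -4, 0], "hand": 1}, {"delta_rot": [0, 0, 0], "dp": [-0.6, -4, 0], "hand": 1}, {"delta_rot": [0, 0, 0], "dp": [-0.6, -4, 0], "hand": 1}, {"delta_rot": [0, 0, 0], "dp": [-0.6, -4, 0], "hand": 1}, {"delta_rot": [0, 0, 0], "dp": [0, 0, 0], "hand": 1}, {"delta_rot": [0, 0, 0], "dp": [0, 0, 0], "hand": 1}]}}

```text
time_s: 2.85
ee_pos: [0.4377, -0.0081, 0.1504]
tool_rot: [3.141, 0.0, 2.929]
ft_force: [-0.0, -0.2, 0.4]
gripper_width: 0.999
```

```bash
python3 - <<'E'
from h import *
wfit('logger_mid','l1')
go(.4665,-.2386,.15,2.77)
E
```

```text
logger_mid 0.77 [223. 138. 290. 223.] [ 0.4343 -0.0083  0.0006] cost 0.079
  opt dyaw -0.162 q6 -1.67
  opt dyaw 2.98 q6 -4.81
t=2.95 TCP [ 0.4378 -0.0073  0.1502] yaw 2.9319 az=0.1619 dp cm [-1.108e+01 -2.051e+01  2.000e-02] dist 23.3 F [ 0.3 -0.8  0.2] w 1.007
```

View pics/fitl1.png

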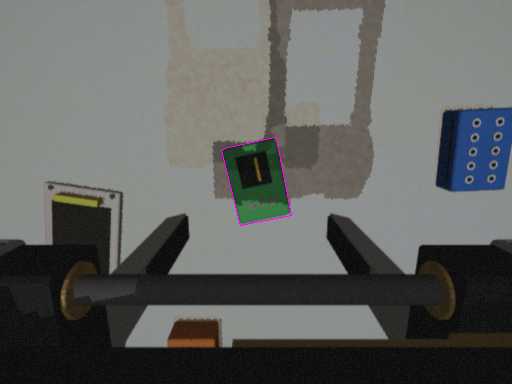

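The purple outlines sit on the amplifier (259,182) and the logger (257,181). Next is the dock.

>>> {"fn": "move_arm", "kwargs": {"moves": [{"delta_rot": [0, 0, 0.08], "dp": [0, 0, 0], "hand": 1}, {"delta_rot": [0, 0, 0.08], "dp": [0, 0, 0], "hand": 1}, {"delta_rot": [0, 0, 0], "dp": [-2.2, -4.1, 0], "hand": 1}, {"delta_rot": [0, 0, 0], "dp": [-2.2, -4.1, 0], "hand": 1}, {"delta_rot": [0, 0, 0], "dp": [-2.2, -4.1, 0], "hand": 1}, {"delta_rot": [0, 0, 0], "dp": [-2.2, -4.1, 0], "hand": 1}, {"delta_rot": [0, 0, 0], "dp": [-2.2, -4.1, 0], "hand": 1}, {"delta_rot": [0, 0, 0], "dp": [0, 0, 0], "hand": 1}, {"delta_rot": [0, 0, 0], "dp": [0, 0, 0], "hand": 1}]}}

```text
time_s: 3.85
ee_pos: [0.4664, -0.2388, 0.1496]
tool_rot: [3.14, -0.001, 2.77]
ft_force: [0.4, 0.4, -0.8]
gripper_width: 1.003
```

```bash
python3 - <<'E'
from h import *
wfit('dock_top','d1',mn=3000)
print(landmark_of('wrist','dock_top'))
go(.6523,-.140,.15,2.95)
E
```

```text
dock_top 0.66 [217. 118. 299. 236.] [ 0.4653 -0.2382  2.7827] cost 0.056
[{'xy': [137.7, 239.0], 'conf': 0.91}, {'xy': [256.8, 180.0], 'conf': 0.72}]
  opt dyaw 0.178 q6 -1.59
  opt dyaw -2.964 q6 1.55
t=4.00 TCP [ 0.4659 -0.2376  0.1499] yaw 2.7725 az=-0.1775 dp cm [-1.644e+01  1.313e+01 -1.000e-02] dist 21.0 F [ 0.2 -0.4  0.8] w 1.002
```

View pics/fitd1.png

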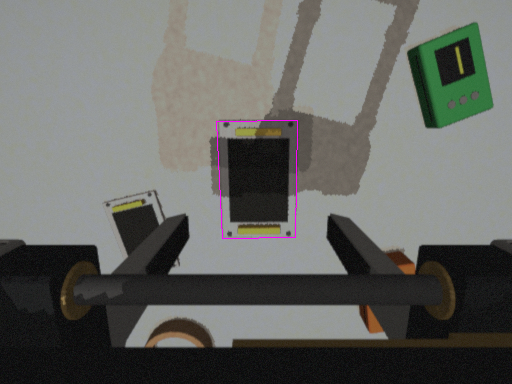

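The outline fits the large dock at (258,179). The small one is off to the left at (145,230). Next is the battery.

>>> {"fn": "move_arm", "kwargs": {"moves": [{"delta_rot": [0, 0, -0.09], "dp": [0, 0, 0], "hand": 1}, {"delta_rot": [0, 0, -0.09], "dp": [0, 0, 0], "hand": 1}, {"delta_rot": [0, 0, 0], "dp": [-3.3, 2.6, 0], "hand": 1}, {"delta_rot": [0, 0, 0], "dp": [-3.3, 2.6, 0], "hand": 1}, {"delta_rot": [0, 0, 0], "dp": [-3.3, 2.6, 0], "hand": 1}, {"delta_rot": [0, 0, 0], "dp": [-3.3, 2.6, 0], "hand": 1}, {"delta_rot": [0, 0, 0], "dp": [-3.3, 2.6, 0], "hand": 1}, {"delta_rot": [0, 0, 0], "dp": [0, 0, 0], "hand": 1}, {"delta_rot": [0, 0, 0], "dp": [0, 0, 0], "hand": 1}]}}

```text
time_s: 4.9
ee_pos: [0.6524, -0.1414, 0.1496]
tool_rot: [-3.142, -0.002, 2.954]
ft_force: [-1.0, -0.3, 0.2]
gripper_width: 1.001
```

```bash
python3 - <<'E'
from h import *
r=wfit('battery_mid','b1')
go(r[0][0],r[0][1],.006,r[0][2])
E
```

```text
battery_mid 0.93 [231. 144. 286. 226.] [ 0.6516 -0.1394  2.9138] cost 0.089
battery_mid 0.6 [ 87.   0. 180. 102.] [ 0.49   -0.2421  2.7747] cost 0.135
  opt dyaw -0.037 q6 -1.55
  opt dyaw 3.104 q6 -4.7
t=5.00 TCP [ 0.6513 -0.143   0.1501] yaw 2.9509 az=0.0371 dp cm [ 0.05  0.35 14.41] dist 0.4 F [0.1 0.9 0.3] w 0.999
```

View pics/fitb1.png

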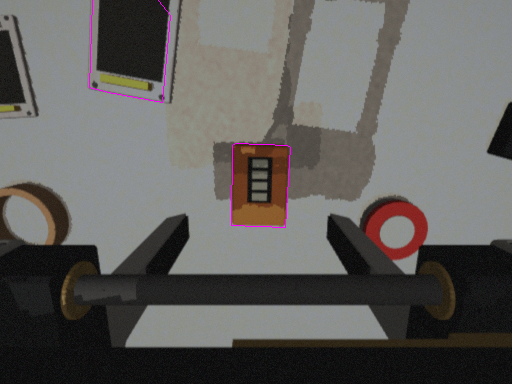

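The outline sits on the battery at (260,185), and the fingers straddle it. Descending.

>>> {"fn": "move_arm", "kwargs": {"moves": [{"delta_rot": [0, 0, 0.037], "dp": [0.05, 0.25, 2], "hand": 1}, {"delta_rot": [0, 0, 0], "dp": [0, 0, 3], "hand": 1}, {"delta_rot": [0, 0, 0], "dp": [0, 0, 3], "hand": 1}, {"delta_rot": [0, 0, 0], "dp": [0, 0, 3], "hand": 1}, {"delta_rot": [0, 0, 0], "dp": [0, 0, 2.2], "hand": 1}, {"delta_rot": [0, 0, 0], "dp": [0, 0, 1], "hand": 1}, {"delta_rot": [0, 0, 0], "dp": [0, 0, 0], "hand": 1}]}}

```text
time_s: 5.7
ee_pos: [0.6508, -0.1414, 0.0072]
tool_rot: [3.141, -0.003, 2.912]
ft_force: [-0.0, 0.2, -0.2]
gripper_width: 1.001
```

>>> {"fn": "move_arm", "kwargs": {"moves": [{"delta_rot": [0, 0, 0], "dp": [0, 0, 0], "hand": -1}, {"delta_rot": [0, 0, 0], "dp": [0, 0, 0], "hand": -1}, {"delta_rot": [0, 0, 0], "dp": [0, 0, 0], "hand": -1}, {"delta_rot": [0, 0, 0], "dp": [0, 0, 0], "hand": -1}, {"delta_rot": [0, 0, 0], "dp": [0, 0, 0], "hand": -1}, {"delta_rot": [0, 0, 0], "dp": [0, 0, 0], "hand": -1}, {"delta_rot": [0, 0, 0], "dp": [0, 0, 0], "hand": -1}, {"delta_rot": [0, 0, 0], "dp": [0, 0, 0], "hand": -1}], "squeeze": 25}}

```text
time_s: 6.5
ee_pos: [0.6532, -0.141, 0.0088]
tool_rot: [3.141, 0.001, 2.913]
ft_force: [0.1, 2.4, 5.0]
gripper_width: 0.636
```

>>> {"fn": "move_arm", "kwargs": {"moves": [{"delta_rot": [0, 0, 0], "dp": [0, 0, -1], "hand": -1}, {"delta_rot": [0, 0, 0], "dp": [0, 0, -2], "hand": -1}, {"delta_rot": [0, 0, 0], "dp": [0, 0, -3], "hand": -1}, {"delta_rot": [0, 0, 0], "dp": [0, 0, 0], "hand": -1}]}}

```text
time_s: 6.9
ee_pos: [0.6551, -0.1424, 0.0715]
tool_rot: [-3.14, 0.007, 2.913]
ft_force: [0.4, -1.2, -2.2]
gripper_width: 0.636
```

```bash
python3 - <<'E'
from h import *
wfit('battery_mid','b2',z0=.06)
c=cam('wrist')
go(.4653,-.2382,.068,2.783)
E
```

```text
battery_mid 0.63 [203. 157. 308. 276.] [ 0.6538 -0.1421 -0.2039] cost 0.225
  opt dyaw -0.13 q6 -1.69
  opt dyaw 3.012 q6 -4.83
t=7.00 TCP [ 0.6524 -0.1414  0.0677] yaw 2.9128 az=0.1298 dp cm [ 14.12 -15.63  -0.03] dist 21.1 F [-0.9  0.1 -2.8] w 0.638
```

View pics/fitb2.png

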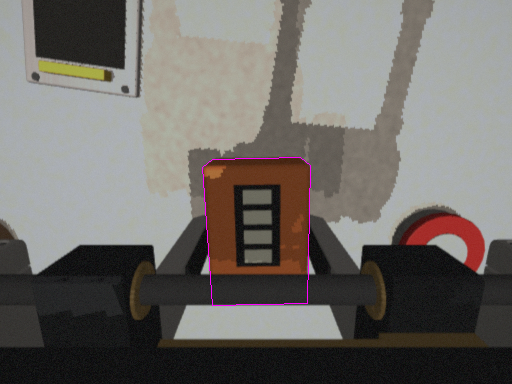

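The battery is held square, with its front edge at row 157 as predicted. Moving it over the dock.

>>> {"fn": "move_arm", "kwargs": {"moves": [{"delta_rot": [0, 0, 0.065], "dp": [0, 0, 0], "hand": -1}, {"delta_rot": [0, 0, 0.065], "dp": [0, 0, 0], "hand": -1}, {"delta_rot": [0, 0, 0], "dp": [2.35, -2.6, 0], "hand": -1}, {"delta_rot": [0, 0, 0], "dp": [2.35, -2.6, 0], "hand": -1}, {"delta_rot": [0, 0, 0], "dp": [2.35, -2.6, 0], "hand": -1}, {"delta_rot": [0, 0, 0], "dp": [2.35, -2.6, 0], "hand": -1}, {"delta_rot": [0, 0, 0], "dp": [2.35, -2.6, 0], "hand": -1}, {"delta_rot": [0, 0, 0], "dp": [2.35, -2.6, 0], "hand": -1}, {"delta_rot": [0, 0, 0], "dp": [0, 0, 0], "hand": -1}, {"delta_rot": [0, 0, 0], "dp": [0, 0, 0], "hand": -1}]}}

```text
time_s: 8.0
ee_pos: [0.4646, -0.2375, 0.0667]
tool_rot: [3.141, -0.002, 2.781]
ft_force: [0.4, -0.1, -3.4]
gripper_width: 0.638
```

```bash
python3 - <<'E'
from h import *
for i in range(3):
    im,c=look('wrist','b3'); go(.4653,-.2382,.016,2.783)
im,c=look('top','b3'); cv2.imwrite('pics/b3c.png',cv2.resize(im[180:270,290:420],None,fx=5,fy=5))
E
```

```text
opt dyaw 0.001 q6 -1.69
  opt dyaw -3.141 q6 1.46
t=8.05 TCP [ 0.4657 -0.2375  0.067 ] yaw 2.7820 az=-0.0010 dp cm [ 0.01 -0.08  5.1 ] dist 0.1 F [-0.4  0.4 -3.6] w 0.639
  opt dyaw 0.0 q6 -1.69
  opt dyaw -3.142 q6 1.46
t=8.10 TCP [ 0.4663 -0.2374  0.0673] yaw 2.7829 az=-0.0001 dp cm [ 0.06 -0.11  5.13] dist 0.1 F [ 0.6  0.4 -2.8] w 0.639
  opt dyaw -0.0 q6 -1.69
  opt dyaw 3.141 q6 -4.83
t=8.15 TCP [ 0.4666 -0.2374  0.0674] yaw 2.7834 az=0.0004 dp cm [ 0.09 -0.12  5.14] dist 0.2 F [ 0.3  0.8 -1.6] w 0.636
```

View pics/wristb3.png

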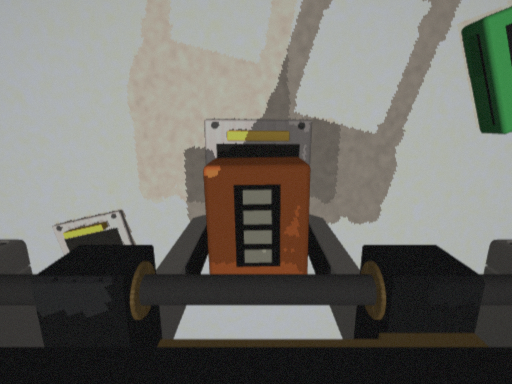

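>>> {"fn": "move_arm", "kwargs": {"moves": [{"delta_rot": [0, 0, 0], "dp": [0.05, -0.1, 1.5], "hand": -1}, {"delta_rot": [0, 0, 0], "dp": [0, 0, 1.5], "hand": -1}, {"delta_rot": [0, 0, 0], "dp": [0, 0, 1], "hand": -1}, {"delta_rot": [0, 0, 0], "dp": [0, 0, 0.5], "hand": -1}, {"delta_rot": [0, 0, 0], "dp": [0, 0, 0.2], "hand": -1}, {"delta_rot": [0, 0, 0], "dp": [0, 0, 0.1], "hand": -1}, {"delta_rot": [0, 0, 0], "dp": [0, 0, 0], "hand": -1}, {"delta_rot": [0, 0, 0], "dp": [0, 0, 0], "hand": -1}]}}

```text
time_s: 9.0
ee_pos: [0.4654, -0.2388, 0.0205]
tool_rot: [-3.141, 0.001, 2.783]
ft_force: [-0.0, -0.3, -3.8]
gripper_width: 0.634
```

>>> {"fn": "move_arm", "kwargs": {"moves": [{"delta_rot": [0, 0, 0], "dp": [0, 0, 0.1], "hand": -1}, {"delta_rot": [0, 0, 0], "dp": [0, 0, 0.1], "hand": -1}, {"delta_rot": [0, 0, 0], "dp": [0, 0, 0], "hand": -1}]}}

```text
time_s: 9.3
ee_pos: [0.4649, -0.2385, 0.018]
tool_rot: [3.141, -0.0, 2.783]
ft_force: [0.6, 0.3, -3.6]
gripper_width: 0.638
```

>>> {"fn": "move_arm", "kwargs": {"moves": [{"delta_rot": [0, 0, 0], "dp": [0, 0, 0.1], "hand": -1}, {"delta_rot": [0, 0, 0], "dp": [0, 0, 0.1], "hand": -1}, {"delta_rot": [0, 0, 0], "dp": [0, 0, 0], "hand": -1}]}}

```text
time_s: 9.6
ee_pos: [0.4651, -0.2386, 0.0168]
tool_rot: [3.142, 0.0, 2.783]
ft_force: [-1.3, 0.8, 4.4]
gripper_width: 0.637
```

Contact: Fz went from −3.6 to +4.4 N. Releasing, then straight up to a height that also allows a look.

>>> {"fn": "move_arm", "kwargs": {"moves": [{"delta_rot": [0, 0, 0], "dp": [0, 0, 0], "hand": 0.5}, {"delta_rot": [0, 0, 0], "dp": [0, 0, 0], "hand": 1}, {"delta_rot": [0, 0, 0], "dp": [0, 0, 0], "hand": 1}, {"delta_rot": [0, 0, 0], "dp": [0, 0, 0], "hand": 1}, {"delta_rot": [0, 0, 0], "dp": [0, 0, -2], "hand": 1}, {"delta_rot": [0, 0, 0], "dp": [0, 0, -4], "hand": 1}, {"delta_rot": [0, 0, 0], "dp": [0, 0, -4], "hand": 1}, {"delta_rot": [0, 0, 0], "dp": [0, 0, -4], "hand": 1}, {"delta_rot": [0, 0, 0], "dp": [0, 0, 0], "hand": 1}, {"delta_rot": [0, 0, 0], "dp": [0, 0, 0], "hand": 1}]}}

```text
time_s: 10.6
ee_pos: [0.4653, -0.2387, 0.1567]
tool_rot: [-3.141, 0.002, 2.783]
ft_force: [-0.5, -0.3, 0.0]
gripper_width: 0.999
```

```bash
python3 - <<'E'
from h import *
wfit('battery_mid','b4',z0=.008,x0=2.783)
go(.4499,.235,.15,2.9877)
E
```

```text
battery_mid 0.9 [229. 143. 286. 224.] [ 0.4637 -0.2386  2.7973] cost 0.065
  opt dyaw 0.205 q6 -0.94
  opt dyaw -2.937 q6 2.21
t=10.70 TCP [ 0.464  -0.2379  0.1546] yaw 2.7828 az=-0.2049 dp cm [ 8.64 46.51  0.46] dist 47.3 F [ 0.2 -1.  -0.5] w 0.999
```

View pics/fitb4.png

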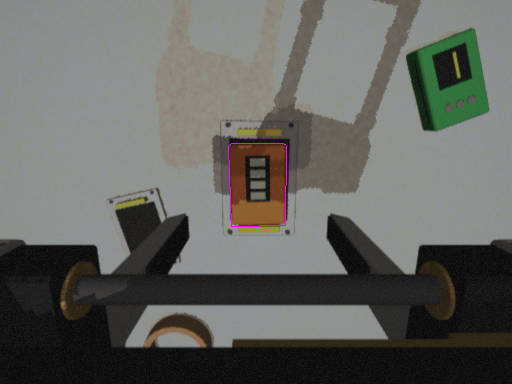

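The battery sits on the dock between the stops at (258,184). Next is the amplifier.

>>> {"fn": "move_arm", "kwargs": {"moves": [{"delta_rot": [0, 0, -0.1025], "dp": [0, 0, 0], "hand": 1}, {"delta_rot": [0, 0, -0.1025], "dp": [0, 0, 0], "hand": 1}, {"delta_rot": [0, 0, 0], "dp": [0.8, 4.2, 0], "hand": 1}, {"delta_rot": [0, 0, 0], "dp": [0.8, 4.2, 0], "hand": 1}, {"delta_rot": [0, 0, 0], "dp": [0.8, 4.2, 0], "hand": 1}, {"delta_rot": [0, 0, 0], "dp": [0.8, 4.2, 0], "hand": 1}, {"delta_rot": [0, 0, 0], "dp": [0.8, 4.2, 0], "hand": 1}, {"delta_rot": [0, 0, 0], "dp": [0.8, 4.2, 0], "hand": 1}, {"delta_rot": [0, 0, 0], "dp": [0.8, 4.2, 0], "hand": 1}, {"delta_rot": [0, 0, 0], "dp": [0.8, 4.2, 0], "hand": 1}]}}

```text
time_s: 11.7
ee_pos: [0.4516, 0.1048, 0.1542]
tool_rot: [-3.141, -0.004, 2.988]
ft_force: [0.5, -0.1, 1.0]
gripper_width: 0.999
```

>>> {"fn": "move_arm", "kwargs": {"moves": [{"delta_rot": [0, 0, 0], "dp": [0.8, 4.2, 0.2], "hand": 1}, {"delta_rot": [0, 0, 0], "dp": [0.8, 4.2, 0.2], "hand": 1}, {"delta_rot": [0, 0, 0], "dp": [0.64, 4.5, 0], "hand": 1}, {"delta_rot": [0, 0, 0], "dp": [0, 0, 0], "hand": 1}, {"delta_rot": [0, 0, 0], "dp": [0, 0, 0], "hand": 1}]}}

```text
time_s: 12.2
ee_pos: [0.4495, 0.2343, 0.1502]
tool_rot: [-3.139, -0.003, 2.99]
ft_force: [0.0, -0.6, 0.8]
gripper_width: 0.999
```

```bash
python3 - <<'E'
from h import *
r=wfit('amplifier_mid','a2')
im,c=look('wrist','a3')
go(r[0][0],r[0][1],.006,r[0][2])
E
```

```text
amplifier_mid 0.7 [232. 143. 285. 226.] [ 0.45    0.2347 -0.1768] cost 0.078
  opt dyaw 3.12 q6 -4.05
  opt dyaw -0.022 q6 -0.91
t=12.35 TCP [0.4504 0.2328 0.1512] yaw 2.9865 az=0.0217 dp cm [ 0.07  0.19 14.52] dist 0.2 F [ 0.8 -0.5  0.6] w 0.997
```

>>> {"fn": "move_arm", "kwargs": {"moves": [{"delta_rot": [0, 0, 0.012], "dp": [0.03, 0.1, 2], "hand": 1}, {"delta_rot": [0, 0, 0], "dp": [0, 0, 3], "hand": 1}, {"delta_rot": [0, 0, 0], "dp": [0, 0, 3], "hand": 1}, {"delta_rot": [0, 0, 0], "dp": [0, 0, 3], "hand": 1}, {"delta_rot": [0, 0, 0], "dp": [0, 0, 2.3], "hand": 1}, {"delta_rot": [0, 0, 0], "dp": [0, 0, 1], "hand": 1}, {"delta_rot": [0, 0, 0], "dp": [0, 0, 0], "hand": 1}, {"delta_rot": [0, 0, 0], "dp": [0, 0, 0], "hand": 1}]}}

```text
time_s: 13.15
ee_pos: [0.4516, 0.2349, 0.0098]
tool_rot: [3.141, 0.001, 2.975]
ft_force: [-0.1, 0.1, -0.3]
gripper_width: 1.0
```

>>> {"fn": "move_arm", "kwargs": {"moves": [{"delta_rot": [0, 0, 0], "dp": [0, 0, 0], "hand": -1}, {"delta_rot": [0, 0, 0], "dp": [0, 0, 0], "hand": -1}, {"delta_rot": [0, 0, 0], "dp": [0, 0, 0], "hand": -1}, {"delta_rot": [0, 0, 0], "dp": [0, 0, 0], "hand": -1}, {"delta_rot": [0, 0, 0], "dp": [0, 0, 0], "hand": -1}, {"delta_rot": [0, 0, 0], "dp": [0, 0, 0], "hand": -1}, {"delta_rot": [0, 0, 0], "dp": [0, 0, 0], "hand": -1}, {"delta_rot": [0, 0, 0], "dp": [0, 0, 0], "hand": -1}], "squeeze": 25}}

```text
time_s: 13.95
ee_pos: [0.4508, 0.2354, 0.0094]
tool_rot: [3.141, 0.0, 2.976]
ft_force: [-0.4, -0.8, 4.2]
gripper_width: 0.641
```

>>> {"fn": "move_arm", "kwargs": {"moves": [{"delta_rot": [0, 0, 0], "dp": [0, 0, -1], "hand": -1}, {"delta_rot": [0, 0, 0], "dp": [0, 0, -2], "hand": -1}, {"delta_rot": [0, 0, 0], "dp": [0, 0, -4], "hand": -1}, {"delta_rot": [0, 0, 0], "dp": [0, 0, -3], "hand": -1}, {"delta_rot": [0, 0, 0], "dp": [0, 0, 0], "hand": -1}, {"delta_rot": [0, 0, 0], "dp": [0, 0, 0], "hand": -1}]}}

```text
time_s: 14.55
ee_pos: [0.4504, 0.2351, 0.1091]
tool_rot: [3.141, 0.0, 2.976]
ft_force: [-0.2, -0.3, -2.4]
gripper_width: 0.639
```

```bash
python3 - <<'E'
from h import *
look('wrist','a4')
go(.4648,-.2386,.105,2.783)
E
```

```text
opt dyaw -0.193 q6 -1.69
  opt dyaw 2.949 q6 -4.83
t=14.60 TCP [0.4496 0.2348 0.108 ] yaw 2.9757 az=0.1927 dp cm [-18.04 -43.8    0.3 ] dist 47.4 F [-0.5 -0.3 -2.5] w 0.634
```

View pics/wrista4.png

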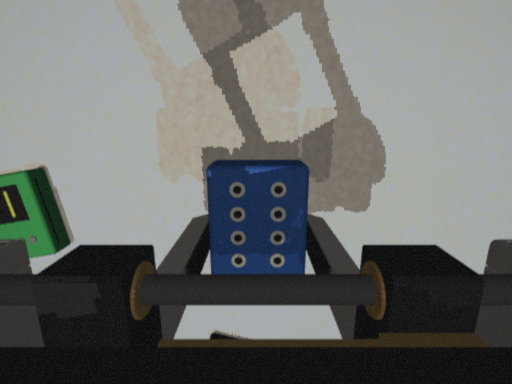

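```bash
python3 - <<'E'
from h import *
p=camera_params('wrist'); Ti=np.linalg.inv(p['T_tool_cam'])
for n,h,g in(('batt',.036,.0085),('amp',.030,.009)):
  for off in(-.003,0,.003):
    P=np.array([[.044+off,.03,g-h],[.044+off,-.03,g-h]]); print(n,off,proj(P,(p['K'],cv2.Rodrigues(Ti[:3,:3])[0],Ti[:3,3])).round(1).tolist())
E
```

```text
batt -0.003 [[312.6, 174.4], [203.1, 174.5]]
batt 0 [[312.8, 169.0], [202.9, 169.1]]
batt 0.003 [[313.1, 163.5], [202.6, 163.6]]
amp -0.003 [[310.4, 172.4], [205.3, 172.5]]
amp 0 [[310.6, 167.1], [205.1, 167.3]]
amp 0.003 [[310.9, 161.9], [204.8, 162.0]]
```

```bash
python3 - <<'E'
import cv2
a=cv2.imread('pics/wrista4.png')[140:210,190:330]; b=cv2.imread('pics/wristb3.png')[140:210,190:330]
cv2.imwrite('pics/crop1.png',cv2.resize(cv2.hconcat([a,b]),None,fx=2.8,fy=2.8,interpolation=cv2.INTER_NEAREST))
E
```

```text
(no output)
```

View pics/crop1.png

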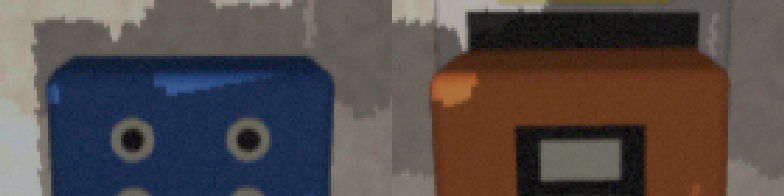

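>>> {"fn": "move_arm", "kwargs": {"moves": [{"delta_rot": [0, 0, 0.0963], "dp": [0, 0, 0], "hand": -1}, {"delta_rot": [0, 0, 0.0963], "dp": [0, 0, 0], "hand": -1}, {"delta_rot": [0, 0, 0], "dp": [-1.5, -3.65, 0], "hand": -1}, {"delta_rot": [0, 0, 0], "dp": [-1.5, -3.65, 0], "hand": -1}, {"delta_rot": [0, 0, 0], "dp": [-1.5, -3.65, 0], "hand": -1}, {"delta_rot": [0, 0, 0], "dp": [-1.5, -3.65, 0], "hand": -1}, {"delta_rot": [0, 0, 0], "dp": [-1.5, -3.65, 0], "hand": -1}, {"delta_rot": [0, 0, 0], "dp": [-1.5, -3.65, 0], "hand": -1}, {"delta_rot": [0, 0, 0], "dp": [-1.5, -3.65, 0], "hand": -1}, {"delta_rot": [0, 0, 0], "dp": [-1.5, -3.65, 0], "hand": -1}]}}

```text
time_s: 15.6
ee_pos: [0.4588, -0.0813, 0.107]
tool_rot: [3.142, -0.004, 2.783]
ft_force: [-0.0, 0.4, -2.2]
gripper_width: 0.637
```

>>> {"fn": "move_arm", "kwargs": {"moves": [{"delta_rot": [0, 0, 0], "dp": [-1.5, -3.65, 0], "hand": -1}, {"delta_rot": [0, 0, 0], "dp": [-1.5, -3.65, 0], "hand": -1}, {"delta_rot": [0, 0, 0], "dp": [-1.5, -3.65, 0], "hand": -1}, {"delta_rot": [0, 0, 0], "dp": [-1.5, -3.65, 0], "hand": -1}, {"delta_rot": [0, 0, 0], "dp": [0, 0, 0], "hand": -1}, {"delta_rot": [0, 0, 0], "dp": [0, 0, 0], "hand": -1}, {"delta_rot": [0, 0, 0], "dp": [0, 0, 0], "hand": -1}]}}

```text
time_s: 16.3
ee_pos: [0.4644, -0.2365, 0.1075]
tool_rot: [3.14, -0.004, 2.783]
ft_force: [0.3, -0.0, -1.4]
gripper_width: 0.634
```

```bash
cat >> h.py <<'E'
def goavg(x,y,z,yaw,tag,n=5):
    P=[];Y=[]
    for i in range(n):
        s=sense();P.append(s['ee_pos']);Y.append(s['tool_rot'][2]); im=read_camera('wrist')
    cv2.imwrite(f'pics/wrist{tag}.png',im)
    p=np.mean(P,0); yc=np.mean(Y); R=Ro.from_euler('xyz',[np.pi,0,yaw]).as_matrix()
    print('t',s['time_s'],'avgTCP',p.round(4),'sd',np.std(P,0).round(4),'az',round(-wrap(yaw-yc),4),'dp cm',(R.T@(np.array([x,y,z])-p)*100).round(2),'F',s['ft_force'].round(1),'w',round(s['gripper_width'],3))
E
python3 - <<'E'
from h import *
goavg(.4645,-.2386,.053,2.783,'a5')
E
```

```text
t 16.5 avgTCP [ 0.465  -0.2365  0.1083] sd [0.0004 0.0002 0.0005] az 0.0013 dp cm [-0.03 -0.21  5.53] F [ 1.   0.2 -2.1] w 0.639
```

View pics/wrista5.png

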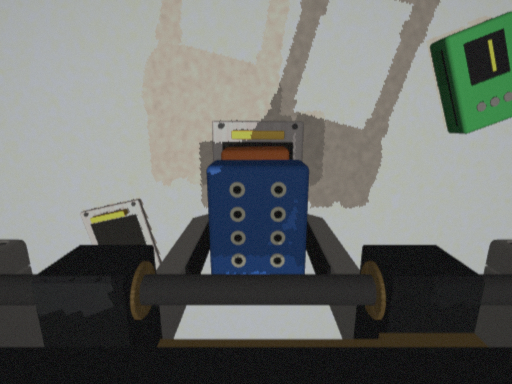

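>>> {"fn": "move_arm", "kwargs": {"moves": [{"delta_rot": [0, 0, 0], "dp": [-0.03, -0.2, 1], "hand": -1}, {"delta_rot": [0, 0, 0], "dp": [0, 0, 1.8], "hand": -1}, {"delta_rot": [0, 0, 0], "dp": [0, 0, 1.3], "hand": -1}, {"delta_rot": [0, 0, 0], "dp": [0, 0, 0.7], "hand": -1}, {"delta_rot": [0, 0, 0], "dp": [0, 0, 0.3], "hand": -1}, {"delta_rot": [0, 0, 0], "dp": [0, 0, 0], "hand": -1}, {"delta_rot": [0, 0, 0], "dp": [0, 0, 0.1], "hand": -1}, {"delta_rot": [0, 0, 0], "dp": [0, 0, 0.1], "hand": -1}, {"delta_rot": [0, 0, 0], "dp": [0, 0, 0], "hand": -1}]}}

```text
time_s: 17.45
ee_pos: [0.4654, -0.2402, 0.0563]
tool_rot: [-3.142, 0.001, 2.783]
ft_force: [-0.1, -0.2, -1.5]
gripper_width: 0.634
```

>>> {"fn": "move_arm", "kwargs": {"moves": [{"delta_rot": [0, 0, 0], "dp": [0, 0, 0.1], "hand": -1}, {"delta_rot": [0, 0, 0], "dp": [0, 0, 0], "hand": -1}]}}

```text
time_s: 17.65
ee_pos: [0.4652, -0.2401, 0.0551]
tool_rot: [3.142, 0.0, 2.783]
ft_force: [0.3, 0.0, -2.7]
gripper_width: 0.636
```

```bash
python3 - <<'E'
from h import *
goavg(.4645,-.2386,.053,2.783,'a6',8)
E
```

```text
t 18.0 avgTCP [ 0.4652 -0.2401  0.0551] sd [0. 0. 0.] az 0.0002 dp cm [0.12 0.11 0.21] F [ 0.3  0.2 -1.6] w 0.636
```

>>> {"fn": "move_arm", "kwargs": {"moves": [{"delta_rot": [0, 0, 0], "dp": [0.1, 0.1, 0], "hand": -1}, {"delta_rot": [0, 0, 0], "dp": [0, 0, 0], "hand": -1}, {"delta_rot": [0, 0, 0], "dp": [0, 0, 0], "hand": -1}, {"delta_rot": [0, 0, 0], "dp": [0, 0, 0], "hand": -1}]}}

```text
time_s: 18.45
ee_pos: [0.4647, -0.2387, 0.055]
tool_rot: [3.142, 0.0, 2.783]
ft_force: [-1.0, 0.6, -2.3]
gripper_width: 0.639
```

```bash
python3 - <<'E'
from h import *
goavg(.4645,-.2386,.053,2.783,'a6',4)
E
```

```text
t 18.6 avgTCP [ 0.4647 -0.2388  0.055 ] sd [0. 0. 0.] az 0.0002 dp cm [0.02 0.01 0.2 ] F [ 0.7  0.4 -1.7] w 0.635
```

>>> {"fn": "move_arm", "kwargs": {"moves": [{"delta_rot": [0, 0, 0], "dp": [0, 0, 0.1], "hand": -1}, {"delta_rot": [0, 0, 0], "dp": [0, 0, 0], "hand": -1}]}}

```text
time_s: 18.85
ee_pos: [0.4645, -0.2387, 0.0539]
tool_rot: [3.141, -0.0, 2.783]
ft_force: [1.0, 1.4, -1.7]
gripper_width: 0.636
```

>>> {"fn": "move_arm", "kwargs": {"moves": [{"delta_rot": [0, 0, 0], "dp": [0, 0, 0.1], "hand": -1}, {"delta_rot": [0, 0, 0], "dp": [0, 0, 0], "hand": -1}]}}

```text
time_s: 19.05
ee_pos: [0.4647, -0.2388, 0.0534]
tool_rot: [3.142, 0.0, 2.783]
ft_force: [-0.7, -1.0, 1.7]
gripper_width: 0.637
```

>>> {"fn": "move_arm", "kwargs": {"moves": [{"delta_rot": [0, 0, 0], "dp": [0, 0, 0], "hand": 0.5}, {"delta_rot": [0, 0, 0], "dp": [0, 0, 0], "hand": 1}, {"delta_rot": [0, 0, 0], "dp": [0, 0, 0], "hand": 1}, {"delta_rot": [0, 0, 0], "dp": [0, 0, 0], "hand": 1}, {"delta_rot": [0, 0, 0], "dp": [0, 0, -2], "hand": 1}, {"delta_rot": [0, 0, 0], "dp": [0, 0, -4], "hand": 1}, {"delta_rot": [0, 0, 0], "dp": [0, 0, -4.7], "hand": 1}, {"delta_rot": [0, 0, 0], "dp": [0, 0, 0], "hand": 1}, {"delta_rot": [0, 0, 0], "dp": [0, 0, 0], "hand": 1}, {"delta_rot": [0, 0, 0], "dp": [0, 0, 0], "hand": 1}]}}

```text
time_s: 20.05
ee_pos: [0.4637, -0.2381, 0.1588]
tool_rot: [3.141, -0.002, 2.783]
ft_force: [-0.2, 0.5, -1.2]
gripper_width: 1.0
```

```bash
python3 - <<'E'
from h import *
wfit('amplifier_mid','a7',z0=.044,x0=2.783)
go(.4343,-.0083,.16,0.0006)
look('side','a7')
E
```

```text
amplifier_mid 0.84 [227. 147. 288. 237.] [ 0.4646 -0.2389  2.7954] cost 0.07
  opt dyaw -2.783 q6 1.55
  opt dyaw 0.359 q6 -1.59
t=20.15 TCP [ 0.4636 -0.238   0.1583] yaw 2.7832 az=-0.3590 dp cm [ 2.92 22.97 -0.17] dist 23.2 F [ 0.8  0.1 -0.3] w 1.003
```

View pics/fita7.png

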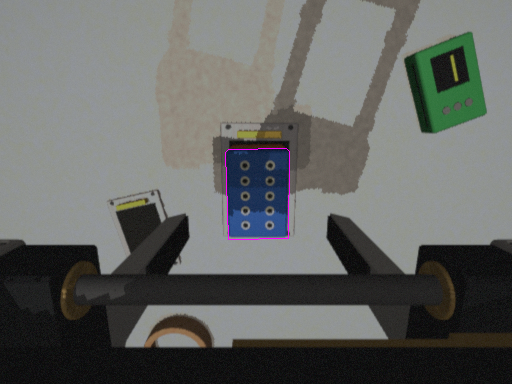

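The amplifier at (258,193) covers the battery squarely. Next is the logger.

>>> {"fn": "move_arm", "kwargs": {"moves": [{"delta_rot": [0, 0, -0.12], "dp": [0, 0, 0], "hand": 1}, {"delta_rot": [0, 0, -0.12], "dp": [0, 0, 0], "hand": 1}, {"delta_rot": [0, 0, -0.119], "dp": [0, 0, 0], "hand": 1}, {"delta_rot": [0, 0, 0], "dp": [0.49, 3.83, 0], "hand": 1}, {"delta_rot": [0, 0, 0], "dp": [0.49, 3.83, 0], "hand": 1}, {"delta_rot": [0, 0, 0], "dp": [0.49, 3.83, 0.2], "hand": 1}, {"delta_rot": [0, 0, 0], "dp": [0.49, 3.83, 0.2], "hand": 1}, {"delta_rot": [0, 0, 0], "dp": [0.49, 3.83, 0.2], "hand": 1}, {"delta_rot": [0, 0, 0], "dp": [0.49, 3.83, 0.2], "hand": 1}]}}

```text
time_s: 21.1
ee_pos: [0.4341, -0.0075, 0.1511]
tool_rot: [3.141, -0.002, -3.141]
ft_force: [1.0, 0.1, 0.2]
gripper_width: 0.999
```

>>> {"fn": "move_arm", "kwargs": {"moves": [{"delta_rot": [0, 0, 0], "dp": [0, 0, 0], "hand": 1}, {"delta_rot": [0, 0, 0], "dp": [0, 0, 0], "hand": 1}, {"delta_rot": [0, 0, 0], "dp": [0, 0, 0], "hand": 1}, {"delta_rot": [0, 0, 0], "dp": [0, 0, 0], "hand": 1}]}}

```text
time_s: 21.5
ee_pos: [0.4355, -0.0102, 0.1519]
tool_rot: [-3.141, -0.0, 3.141]
ft_force: [-0.4, -0.2, -0.3]
gripper_width: 0.998
```

```bash
python3 - <<'E'
from h import *
r=wfit('logger_mid','l2')[0]
y=r[2] if abs(wrap(r[2]-np.pi))<1 else r[2]+np.pi
goavg(r[0],r[1],.005,y,'l3',2)
E
```

```text
logger_mid 0.61 [232. 142. 286. 223.] [ 0.4346 -0.0089 -0.0114] cost 0.065
t 21.65 avgTCP [ 0.4353 -0.01    0.152 ] sd [0.     0.0001 0.    ] az 0.0102 dp cm [ 0.07  0.11 14.7 ] F [0.6 0.2 0.4] w 0.998
```

View pics/fitl2.png

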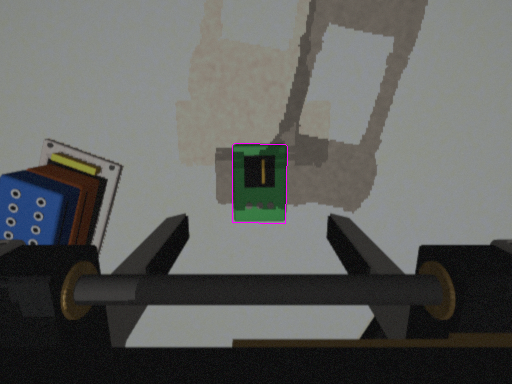

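>>> {"fn": "move_arm", "kwargs": {"moves": [{"delta_rot": [0, 0, 0.006], "dp": [0.05, 0.1, 2], "hand": 1}, {"delta_rot": [0, 0, 0], "dp": [0, 0, 3], "hand": 1}, {"delta_rot": [0, 0, 0], "dp": [0, 0, 3], "hand": 1}, {"delta_rot": [0, 0, 0], "dp": [0, 0, 3], "hand": 1}, {"delta_rot": [0, 0, 0], "dp": [0, 0, 2.4], "hand": 1}, {"delta_rot": [0, 0, 0], "dp": [0, 0, 1.2], "hand": 1}, {"delta_rot": [0, 0, 0], "dp": [0, 0, 0], "hand": 1}, {"delta_rot": [0, 0, 0], "dp": [0, 0, 0], "hand": 1}, {"delta_rot": [0, 0, 0], "dp": [0, 0, 0], "hand": 1}]}}

```text
time_s: 22.6
ee_pos: [0.4356, -0.0083, 0.0069]
tool_rot: [-3.141, 0.002, 3.136]
ft_force: [-0.5, -0.3, 1.5]
gripper_width: 0.999
```

>>> {"fn": "move_arm", "kwargs": {"moves": [{"delta_rot": [0, 0, 0], "dp": [0, 0, 0], "hand": -1}, {"delta_rot": [0, 0, 0], "dp": [0, 0, 0], "hand": -1}, {"delta_rot": [0, 0, 0], "dp": [0, 0, 0], "hand": -1}, {"delta_rot": [0, 0, 0], "dp": [0, 0, 0], "hand": -1}, {"delta_rot": [0, 0, 0], "dp": [0, 0, 0], "hand": -1}, {"delta_rot": [0, 0, 0], "dp": [0, 0, 0], "hand": -1}, {"delta_rot": [0, 0, 0], "dp": [0, 0, 0], "hand": -1}, {"delta_rot": [0, 0, 0], "dp": [0, 0, 0], "hand": -1}], "squeeze": 25}}

```text
time_s: 23.4
ee_pos: [0.4347, -0.008, 0.0062]
tool_rot: [3.142, 0.0, 3.136]
ft_force: [0.6, -0.6, 3.6]
gripper_width: 0.636
```

>>> {"fn": "move_arm", "kwargs": {"moves": [{"delta_rot": [0, 0, 0], "dp": [0, 0, -1], "hand": -1}, {"delta_rot": [0, 0, 0], "dp": [0, 0, -2], "hand": -1}, {"delta_rot": [0, 0, 0], "dp": [0, 0, -4], "hand": -1}, {"delta_rot": [0, 0, 0], "dp": [0, 0, -4], "hand": -1}, {"delta_rot": [0, 0, 0], "dp": [0, 0, -2], "hand": -1}, {"delta_rot": [0, 0, 0], "dp": [0, 0, 0], "hand": -1}, {"delta_rot": [0, 0, 0], "dp": [0, 0, 0], "hand": -1}, {"delta_rot": [0, 0, 0], "dp": [0, 0, 0], "hand": -1}]}}

```text
time_s: 24.2
ee_pos: [0.4332, -0.0077, 0.1346]
tool_rot: [3.141, -0.003, 3.136]
ft_force: [0.4, 0.3, -0.5]
gripper_width: 0.638
```

```bash
python3 - <<'E'
from h import *
im,c=look('wrist','l4'); cv2.imwrite('pics/crop2.png',cv2.resize(im[140:290,180:340],None,fx=3,fy=3,interpolation=cv2.INTER_NEAREST))
go(.4645,-.2386,.135,2.783)
p=camera_params('wrist'); Ti=np.linalg.inv(p['T_tool_cam'])
for off in(-.003,0,.003):
    g,h=.0065,.026; P=np.array([[.044+off,.03,g-h],[.044+off,-.03,g-h]]); print(off,proj(P,(p['K'],cv2.Rodrigues(Ti[:3,:3])[0],Ti[:3,3])).round(1).tolist())
E
```

```text
opt dyaw -0.353 q6 -1.69
  opt dyaw 2.788 q6 -4.83
t=24.25 TCP [ 0.4332 -0.0077  0.1345] yaw 3.1362 az=0.3532 dp cm [-11.03 -20.52  -0.05] dist 23.3 F [-0.  -1.3 -1.6] w 0.638
-0.003 [[309.9, 172.0], [205.7, 172.1]]
0 [[310.1, 166.8], [205.5, 166.9]]
0.003 [[310.3, 161.6], [205.3, 161.7]]
```

View pics/crop2.png

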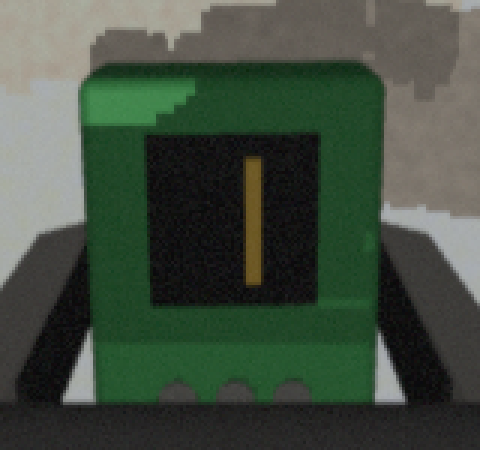

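The logger is held square, with its front edge at row 166 as predicted. Moving it over the stack.

>>> {"fn": "move_arm", "kwargs": {"moves": [{"delta_rot": [0, 0, 0.118], "dp": [0, 0, 0], "hand": -1}, {"delta_rot": [0, 0, 0.118], "dp": [0, 0, 0], "hand": -1}, {"delta_rot": [0, 0, 0.117], "dp": [0, 0, 0], "hand": -1}, {"delta_rot": [0, 0, 0], "dp": [-1.84, -3.42, 0], "hand": -1}, {"delta_rot": [0, 0, 0], "dp": [-1.84, -3.42, 0], "hand": -1}, {"delta_rot": [0, 0, 0], "dp": [-1.84, -3.42, 0], "hand": -1}, {"delta_rot": [0, 0, 0], "dp": [-1.84, -3.42, 0], "hand": -1}, {"delta_rot": [0, 0, 0], "dp": [-1.84, -3.42, 0], "hand": -1}, {"delta_rot": [0, 0, 0], "dp": [-1.84, -3.42, 0], "hand": -1}, {"delta_rot": [0, 0, 0], "dp": [0, 0, 0], "hand": -1}]}}

```text
time_s: 25.25
ee_pos: [0.4666, -0.2435, 0.1343]
tool_rot: [-3.14, -0.0, 2.779]
ft_force: [-0.2, -0.2, -2.3]
gripper_width: 0.634
```

>>> {"fn": "move_arm", "kwargs": {"moves": [{"delta_rot": [0, 0, 0], "dp": [0, 0, 2], "hand": -1}, {"delta_rot": [0, 0, 0], "dp": [0, 0, 1.5], "hand": -1}, {"delta_rot": [0, 0, 0], "dp": [0, 0, 0.5], "hand": -1}, {"delta_rot": [0, 0, 0], "dp": [0, 0, 0], "hand": -1}, {"delta_rot": [0, 0, 0], "dp": [0, 0, 0], "hand": -1}, {"delta_rot": [0, 0, 0], "dp": [0, 0, 0], "hand": -1}]}}

```text
time_s: 25.85
ee_pos: [0.4665, -0.2389, 0.0967]
tool_rot: [-3.141, 0.001, 2.784]
ft_force: [-0.7, -0.5, -0.5]
gripper_width: 0.634
```

```bash
python3 - <<'E'
from h import *
goavg(.4645,-.2388,.0804,2.783,'l5',4)
E
```

```text
t 26.0 avgTCP [ 0.4665 -0.239   0.0967] sd [0.0001 0.     0.    ] az 0.0005 dp cm [ 0.19 -0.05  1.63] F [-0.7 -0.3 -0.9] w 0.636
```

View pics/wristl5.png

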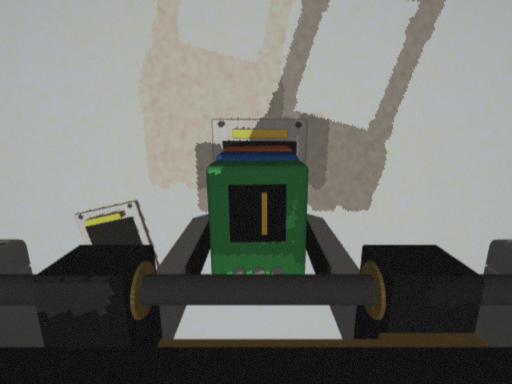

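>>> {"fn": "move_arm", "kwargs": {"moves": [{"delta_rot": [0, 0, 0], "dp": [0.19, -0.05, 0.5], "hand": -1}, {"delta_rot": [0, 0, 0], "dp": [0, 0, 0.4], "hand": -1}, {"delta_rot": [0, 0, 0], "dp": [0, 0, 0.2], "hand": -1}, {"delta_rot": [0, 0, 0], "dp": [0, 0, 0.2], "hand": -1}, {"delta_rot": [0, 0, 0], "dp": [0, 0, 0], "hand": -1}, {"delta_rot": [0, 0, 0], "dp": [0, 0, 0], "hand": -1}, {"delta_rot": [0, 0, 0], "dp": [0, 0, 0.1], "hand": -1}, {"delta_rot": [0, 0, 0], "dp": [0, 0, 0.1], "hand": -1}, {"delta_rot": [0, 0, 0], "dp": [0, 0, 0], "hand": -1}, {"delta_rot": [0, 0, 0], "dp": [0, 0, 0], "hand": -1}]}}

```text
time_s: 27.05
ee_pos: [0.4641, -0.2387, 0.081]
tool_rot: [3.142, -0.0, 2.783]
ft_force: [-0.4, -0.2, -1.4]
gripper_width: 0.639
```

>>> {"fn": "move_arm", "kwargs": {"moves": [{"delta_rot": [0, 0, 0], "dp": [0, 0, 0.1], "hand": -1}, {"delta_rot": [0, 0, 0], "dp": [0, 0, 0], "hand": -1}, {"delta_rot": [0, 0, 0], "dp": [0, 0, 0], "hand": -1}]}}

```text
time_s: 27.35
ee_pos: [0.4642, -0.2388, 0.0802]
tool_rot: [-3.142, 0.0, 2.783]
ft_force: [0.1, 0.7, 1.3]
gripper_width: 0.637
```

Contact again at z = 0.080 m. Releasing.

>>> {"fn": "move_arm", "kwargs": {"moves": [{"delta_rot": [0, 0, 0], "dp": [0, 0, 0], "hand": 0.5}, {"delta_rot": [0, 0, 0], "dp": [0, 0, 0], "hand": 1}, {"delta_rot": [0, 0, 0], "dp": [0, 0, 0], "hand": 1}, {"delta_rot": [0, 0, 0], "dp": [0, 0, 0], "hand": 1}, {"delta_rot": [0, 0, 0], "dp": [0, 0, -2], "hand": 1}, {"delta_rot": [0, 0, 0], "dp": [0, 0, -4], "hand": 1}, {"delta_rot": [0, 0, 0], "dp": [0, 0, -4], "hand": 1}, {"delta_rot": [0, 0, 0], "dp": [0, 0, -3], "hand": 1}, {"delta_rot": [0, 0, 0], "dp": [0, 0, 0], "hand": 1}, {"delta_rot": [0, 0, 0], "dp": [0, 0, 0], "hand": 1}]}}

```text
time_s: 28.35
ee_pos: [0.464, -0.2387, 0.2102]
tool_rot: [-3.141, 0.001, 2.783]
ft_force: [-0.0, 0.2, -0.1]
gripper_width: 1.002
```

>>> {"fn": "move_arm", "kwargs": {"moves": [{"delta_rot": [0, 0, 0], "dp": [0, 0, 0], "hand": 1}, {"delta_rot": [0, 0, 0], "dp": [0, 0, 0], "hand": 1}]}}

```text
time_s: 28.55
ee_pos: [0.4631, -0.2381, 0.2083]
tool_rot: [3.141, -0.003, 2.783]
ft_force: [0.2, -0.6, 0.7]
gripper_width: 0.999
```

```bash
python3 - <<'E'
from h import *
wfit('logger_mid','l6',z0=.074,x0=2.783)
go(.660,.175,.2,1.08)
E
```

```text
logger_mid 0.69 [228. 146. 288. 232.] [ 0.4632 -0.2386  2.7956] cost 0.046
  opt dyaw -1.703 q6 0.75
  opt dyaw 1.438 q6 -2.39
t=28.65 TCP [ 0.4635 -0.2383  0.2087] yaw 2.7831 az=-1.4385 dp cm [-45.71   2.15   0.87] dist 45.8 F [-0.4  0.2 -0.3] w 1.001
```

View pics/fitl6.png

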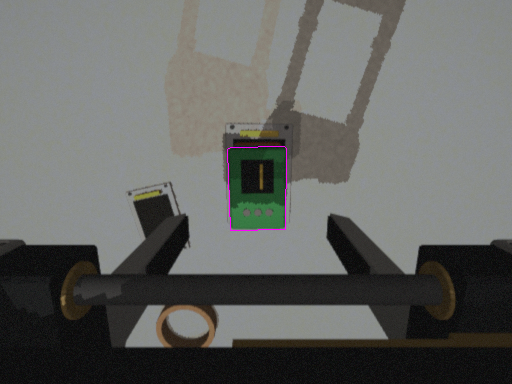

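The logger is on the stack at (258,188). Now the radio, turning +1.70 about tool z to stay clear of the joint-6 limit.

>>> {"fn": "move_arm", "kwargs": {"moves": [{"delta_rot": [0, 0, 0.142], "dp": [0, 0, 0], "hand": 1}, {"delta_rot": [0, 0, 0.142], "dp": [0, 0, 0], "hand": 1}, {"delta_rot": [0, 0, 0.142], "dp": [0, 0, 0], "hand": 1}, {"delta_rot": [0, 0, 0.142], "dp": [0, 0, 0], "hand": 1}, {"delta_rot": [0, 0, 0.142], "dp": [0, 0, 0], "hand": 1}, {"delta_rot": [0, 0, 0.142], "dp": [0, 0, 0], "hand": 1}, {"delta_rot": [0, 0, 0.142], "dp": [0, 0, 0], "hand": 1}, {"delta_rot": [0, 0, 0.142], "dp": [0, 0, 0], "hand": 1}, {"delta_rot": [0, 0, 0.142], "dp": [0, 0, 0], "hand": 1}, {"delta_rot": [0, 0, 0.142], "dp": [0, 0, 0], "hand": 1}]}}

```text
time_s: 29.65
ee_pos: [0.4638, -0.2385, 0.2092]
tool_rot: [-3.14, -0.001, 1.357]
ft_force: [0.4, 0.2, 1.3]
gripper_width: 1.0
```

>>> {"fn": "move_arm", "kwargs": {"moves": [{"delta_rot": [0, 0, 0.142], "dp": [0, 0, 0], "hand": 1}, {"delta_rot": [0, 0, 0.141], "dp": [0, 0, 0], "hand": 1}, {"delta_rot": [0, 0, 0], "dp": [4, -0.2, 0], "hand": 1}, {"delta_rot": [0, 0, 0], "dp": [4, -0.2, 0], "hand": 1}, {"delta_rot": [0, 0, 0], "dp": [4, -0.2, 0], "hand": 1}, {"delta_rot": [0, 0, 0], "dp": [4, -0.2, 0], "hand": 1}, {"delta_rot": [0, 0, 0], "dp": [4, -0.2, 0], "hand": 1}, {"delta_rot": [0, 0, 0], "dp": [4, -0.2, 0], "hand": 1}, {"delta_rot": [0, 0, 0], "dp": [4, -0.2, 0.5], "hand": 1}, {"delta_rot": [0, 0, 0], "dp": [4, -0.2, 0.5], "hand": 1}]}}

```text
time_s: 30.65
ee_pos: [0.6011, 0.0527, 0.1993]
tool_rot: [-3.141, 0.0, 1.08]
ft_force: [0.6, -0.6, 0.3]
gripper_width: 0.998
```

>>> {"fn": "move_arm", "kwargs": {"moves": [{"delta_rot": [0, 0, 0], "dp": [4, -0.2, 0.5], "hand": 1}, {"delta_rot": [0, 0, 0], "dp": [4, -0.2, 1], "hand": 1}, {"delta_rot": [0, 0, 0], "dp": [4, -0.2, 1], "hand": 1}, {"delta_rot": [0, 0, 0], "dp": [1.7, 0, 1], "hand": 1}, {"delta_rot": [0, 0, 0], "dp": [0, 0, 0], "hand": 1}, {"delta_rot": [0, 0, 0], "dp": [0, 0, 0], "hand": 1}, {"delta_rot": [0, 0, 0], "dp": [0, 0, 0], "hand": 1}, {"delta_rot": [0, 0, 0], "dp": [0, 0, 0], "hand": 1}, {"delta_rot": [0, 0, 0], "dp": [0, 0, 0], "hand": 1}]}}

```text
time_s: 31.55
ee_pos: [0.66, 0.1735, 0.1661]
tool_rot: [3.141, -0.001, 1.079]
ft_force: [0.2, -0.2, -0.3]
gripper_width: 0.998
```

```bash
python3 - <<'E'
from h import *
r=wfit('radio_mid','r1')[0]
y=r[2] if abs(wrap(r[2]-1.08))<1 else r[2]+np.pi
goavg(r[0],r[1],.005,y,'r2',2)
E
```

```text
radio_mid 0.64 [228. 138. 282. 217.] [0.6593 0.1773 1.1234] cost 0.061
t 31.7 avgTCP [0.66   0.1741 0.1657] sd [0.     0.0001 0.0001] az -0.0441 dp cm [ 0.26 -0.2  16.07] F [-0.3  0.1  1.1] w 1.003
```

View pics/fitr1.png

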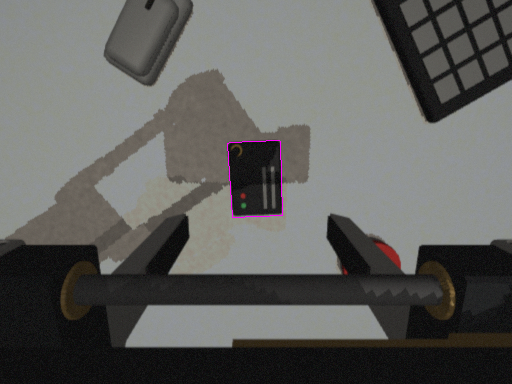

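>>> {"fn": "move_arm", "kwargs": {"moves": [{"delta_rot": [0, 0, -0.042], "dp": [0.26, -0.2, 3], "hand": 1}, {"delta_rot": [0, 0, 0], "dp": [0, 0, 3], "hand": 1}, {"delta_rot": [0, 0, 0], "dp": [0, 0, 3], "hand": 1}, {"delta_rot": [0, 0, 0], "dp": [0, 0, 3], "hand": 1}, {"delta_rot": [0, 0, 0], "dp": [0, 0, 2.5], "hand": 1}, {"delta_rot": [0, 0, 0], "dp": [0, 0, 1.5], "hand": 1}, {"delta_rot": [0, 0, 0], "dp": [0, 0, 0], "hand": 1}, {"delta_rot": [0, 0, 0], "dp": [0, 0, 0], "hand": 1}, {"delta_rot": [0, 0, 0], "dp": [0, 0, 0], "hand": 1}]}}

```text
time_s: 32.65
ee_pos: [0.6608, 0.1783, 0.0068]
tool_rot: [3.139, -0.002, 1.122]
ft_force: [0.3, -0.1, 0.9]
gripper_width: 1.0
```

>>> {"fn": "move_arm", "kwargs": {"moves": [{"delta_rot": [0, 0, 0], "dp": [0, 0, 0], "hand": -1}, {"delta_rot": [0, 0, 0], "dp": [0, 0, 0], "hand": -1}, {"delta_rot": [0, 0, 0], "dp": [0, 0, 0], "hand": -1}, {"delta_rot": [0, 0, 0], "dp": [0, 0, 0], "hand": -1}, {"delta_rot": [0, 0, 0], "dp": [0, 0, 0], "hand": -1}, {"delta_rot": [0, 0, 0], "dp": [0, 0, 0], "hand": -1}, {"delta_rot": [0, 0, 0], "dp": [0, 0, 0], "hand": -1}, {"delta_rot": [0, 0, 0], "dp": [0, 0, 0], "hand": -1}], "squeeze": 25}}

```text
time_s: 33.45
ee_pos: [0.6595, 0.178, 0.0052]
tool_rot: [3.141, -0.0, 1.122]
ft_force: [-0.0, 0.0, 1.3]
gripper_width: 0.637
```

>>> {"fn": "move_arm", "kwargs": {"moves": [{"delta_rot": [0, 0, 0], "dp": [0, 0, -1], "hand": -1}, {"delta_rot": [0, 0, 0], "dp": [0, 0, -2], "hand": -1}, {"delta_rot": [0, 0, 0], "dp": [0, 0, -4], "hand": -1}, {"delta_rot": [0, 0, 0], "dp": [0, 0, -4], "hand": -1}, {"delta_rot": [0, 0, 0], "dp": [0, 0, -4], "hand": -1}, {"delta_rot": [0, 0, 0], "dp": [0, 0, 0], "hand": -1}, {"delta_rot": [0, 0, 0], "dp": [0, 0, 0], "hand": -1}, {"delta_rot": [0, 0, 0], "dp": [0, 0, 0], "hand": -1}]}}

```text
time_s: 34.25
ee_pos: [0.6581, 0.1778, 0.1534]
tool_rot: [-3.139, 0.002, 1.122]
ft_force: [0.3, -0.4, -1.9]
gripper_width: 0.638
```

```bash
python3 - <<'E'
from h import *
im,c=look('wrist','r4'); cv2.imwrite('pics/crop3.png',cv2.resize(im[110:290,170:350],None,fx=3,fy=3,interpolation=cv2.INTER_NEAREST))
go(.464,-.2387,.16,2.783)
p=camera_params('wrist'); Ti=np.linalg.inv(p['T_tool_cam'])
for off in(-.003,0,.003):
    g,h=.006,.024; P=np.array([[.044+off,.03,g-h],[.044+off,-.03,g-h]]); print(off,proj(P,(p['K'],cv2.Rodrigues(Ti[:3,:3])[0],Ti[:3,3])).round(1).tolist())
E
```

```text
opt dyaw 1.661 q6 -1.69
  opt dyaw -1.481 q6 1.45
t=34.30 TCP [0.658  0.1778 0.1529] yaw 1.1222 az=1.4808 dp cm [-3.55 45.81 -0.71] dist 45.9 F [-0.1  0.2 -0.8] w 0.641
-0.003 [[309.3, 170.9], [206.0, 171.0]]
0 [[309.5, 165.8], [205.8, 165.9]]
0.003 [[309.8, 160.6], [205.6, 160.7]]
```

View pics/crop3.png

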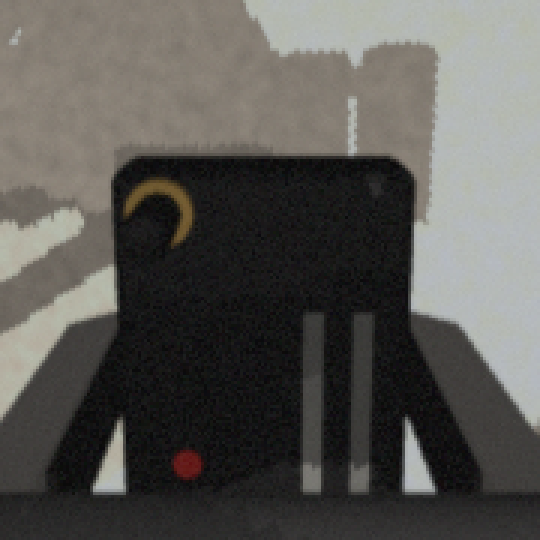

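The radio is held square with its antenna up. Turning, then carrying it to the stack.

>>> {"fn": "move_arm", "kwargs": {"moves": [{"delta_rot": [0, 0, 0.1346], "dp": [0, 0, -0.1], "hand": -1}, {"delta_rot": [0, 0, 0.1346], "dp": [0, 0, -0.1], "hand": -1}, {"delta_rot": [0, 0, 0.1346], "dp": [0, 0, -0.1], "hand": -1}, {"delta_rot": [0, 0, 0.1346], "dp": [0, 0, -0.1], "hand": -1}, {"delta_rot": [0, 0, 0.1346], "dp": [0, 0, -0.1], "hand": -1}, {"delta_rot": [0, 0, 0.1346], "dp": [0, 0, -0.1], "hand": -1}, {"delta_rot": [0, 0, 0.1346], "dp": [0, 0, -0.1], "hand": -1}, {"delta_rot": [0, 0, 0.1346], "dp": [0, 0, 0], "hand": -1}, {"delta_rot": [0, 0, 0.1346], "dp": [0, 0, 0], "hand": -1}, {"delta_rot": [0, 0, 0.1346], "dp": [0, 0, 0], "hand": -1}]}}

```text
time_s: 35.3
ee_pos: [0.6583, 0.1778, 0.1597]
tool_rot: [3.14, 0.004, -0.229]
ft_force: [-0.7, 0.7, -1.5]
gripper_width: 0.636
```

>>> {"fn": "move_arm", "kwargs": {"moves": [{"delta_rot": [0, 0, 0.135], "dp": [0, 0, 0], "hand": -1}, {"delta_rot": [0, 0, 0], "dp": [0, 0, 0], "hand": -1}, {"delta_rot": [0, 0, 0], "dp": [0, 0, 0], "hand": -1}]}}

```text
time_s: 35.6
ee_pos: [0.6587, 0.1779, 0.1605]
tool_rot: [3.14, 0.002, -0.356]
ft_force: [-0.3, -0.2, -0.9]
gripper_width: 0.633
```

```bash
python3 - <<'E'
from h import *
go(.4642,-.2388,.16,2.783)
E
```

```text
opt dyaw 3.139 q6 -1.69
  opt dyaw -0.003 q6 1.45
t=35.60 TCP [0.6587 0.1779 0.1605] yaw -0.3560 az=0.0026 dp cm [-3.59 45.85  0.05] dist 46.0 F [-0.3 -0.2 -0.9] w 0.633
```

>>> {"fn": "move_arm", "kwargs": {"moves": [{"delta_rot": [0, 0, 0.002], "dp": [-0.3, 4, 0], "hand": -1}, {"delta_rot": [0, 0, 0], "dp": [-0.3, 4, 0], "hand": -1}, {"delta_rot": [0, 0, 0], "dp": [-0.3, 4, 0], "hand": -1}, {"delta_rot": [0, 0, 0], "dp": [-0.3, 4, 0], "hand": -1}, {"delta_rot": [0, 0, 0], "dp": [-0.3, 4, 0], "hand": -1}, {"delta_rot": [0, 0, 0], "dp": [-0.3, 4, 0], "hand": -1}, {"delta_rot": [0, 0, 0], "dp": [-0.3, 4, 0], "hand": -1}, {"delta_rot": [0, 0, 0], "dp": [-0.3, 4, 0], "hand": -1}, {"delta_rot": [0, 0, 0], "dp": [-0.3, 4, 0], "hand": -1}, {"delta_rot": [0, 0, 0], "dp": [-0.3, 4, 0], "hand": -1}]}}

```text
time_s: 36.6
ee_pos: [0.4892, -0.1869, 0.1618]
tool_rot: [-3.141, 0.0, -0.358]
ft_force: [0.2, 0.2, -0.6]
gripper_width: 0.64
```

>>> {"fn": "move_arm", "kwargs": {"moves": [{"delta_rot": [0, 0, 0], "dp": [-0.3, 3, 0], "hand": -1}, {"delta_rot": [0, 0, 0], "dp": [-0.3, 2.85, 0], "hand": -1}, {"delta_rot": [0, 0, 0], "dp": [0, 0, 0], "hand": -1}, {"delta_rot": [0, 0, 0], "dp": [0, 0, 1.5], "hand": -1}, {"delta_rot": [0, 0, 0], "dp": [0, 0, 1.5], "hand": -1}, {"delta_rot": [0, 0, 0], "dp": [0, 0, 0.5], "hand": -1}, {"delta_rot": [0, 0, 0], "dp": [0, 0, 0], "hand": -1}, {"delta_rot": [0, 0, 0], "dp": [0, 0, 0], "hand": -1}, {"delta_rot": [0, 0, 0], "dp": [0, 0, 0], "hand": -1}, {"delta_rot": [0, 0, 0], "dp": [0, 0, 0], "hand": -1}]}}

```text
time_s: 37.6
ee_pos: [0.4644, -0.2384, 0.1277]
tool_rot: [3.141, -0.001, -0.36]
ft_force: [0.2, -0.1, -0.7]
gripper_width: 0.634
```

```bash
python3 - <<'E'
from h import *
goavg(.4642,-.2388,.1053,2.783-np.pi,'r5',4)
E
```

```text
t 37.75 avgTCP [ 0.4643 -0.2384  0.1275] sd [0.0001 0.     0.0001] az -0.0019 dp cm [0.01 0.04 2.22] F [ 0.5 -0.1 -1.6] w 0.636
```

View pics/wristr5.png

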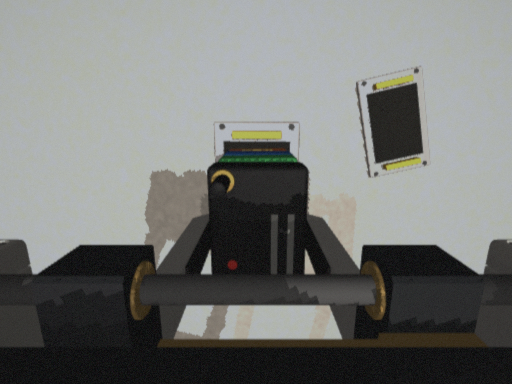

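>>> {"fn": "move_arm", "kwargs": {"moves": [{"delta_rot": [0, 0, -0.002], "dp": [0.01, 0.04, 0.6], "hand": -1}, {"delta_rot": [0, 0, 0], "dp": [0, 0, 0.6], "hand": -1}, {"delta_rot": [0, 0, 0], "dp": [0, 0, 0.4], "hand": -1}, {"delta_rot": [0, 0, 0], "dp": [0, 0, 0.2], "hand": -1}, {"delta_rot": [0, 0, 0], "dp": [0, 0, 0.1], "hand": -1}, {"delta_rot": [0, 0, 0], "dp": [0, 0, 0], "hand": -1}, {"delta_rot": [0, 0, 0], "dp": [0, 0, 0.1], "hand": -1}, {"delta_rot": [0, 0, 0], "dp": [0, 0, 0.1], "hand": -1}, {"delta_rot": [0, 0, 0], "dp": [0, 0, 0], "hand": -1}, {"delta_rot": [0, 0, 0], "dp": [0, 0, 0], "hand": -1}]}}

```text
time_s: 38.8
ee_pos: [0.4639, -0.2387, 0.1061]
tool_rot: [-3.142, -0.0, -0.359]
ft_force: [0.1, -0.7, -0.4]
gripper_width: 0.637
```

>>> {"fn": "move_arm", "kwargs": {"moves": [{"delta_rot": [0, 0, 0], "dp": [0, 0, 0.1], "hand": -1}, {"delta_rot": [0, 0, 0], "dp": [0, 0, 0], "hand": -1}, {"delta_rot": [0, 0, 0], "dp": [0, 0, 0], "hand": -1}]}}

```text
time_s: 39.1
ee_pos: [0.4641, -0.2388, 0.1052]
tool_rot: [3.142, -0.001, -0.359]
ft_force: [0.5, 0.4, 0.8]
gripper_width: 0.64
```

>>> {"fn": "move_arm", "kwargs": {"moves": [{"delta_rot": [0, 0, 0], "dp": [0, 0, 0.04], "hand": -1}, {"delta_rot": [0, 0, 0], "dp": [0, 0, 0], "hand": -1}, {"delta_rot": [0, 0, 0], "dp": [0, 0, 0], "hand": -1}]}}

```text
time_s: 39.4
ee_pos: [0.4641, -0.2388, 0.1052]
tool_rot: [3.141, -0.001, -0.359]
ft_force: [-0.8, 1.4, 5.3]
gripper_width: 0.637
```

>>> {"fn": "move_arm", "kwargs": {"moves": [{"delta_rot": [0, 0, 0], "dp": [0, 0, 0], "hand": 0.5}, {"delta_rot": [0, 0, 0], "dp": [0, 0, 0], "hand": 1}, {"delta_rot": [0, 0, 0], "dp": [0, 0, 0], "hand": 1}, {"delta_rot": [0, 0, 0], "dp": [0, 0, 0], "hand": 1}, {"delta_rot": [0, 0, 0], "dp": [0, 0, -2], "hand": 1}, {"delta_rot": [0, 0, 0], "dp": [0, 0, -4], "hand": 1}, {"delta_rot": [0, 0, 0], "dp": [0, 0, -4], "hand": 1}, {"delta_rot": [0, 0, 0], "dp": [0, 0, -4], "hand": 1}, {"delta_rot": [0, 0, 0], "dp": [0, 0, 0], "hand": 1}, {"delta_rot": [0, 0, 0], "dp": [0, 0, 0], "hand": 1}]}}

```text
time_s: 40.4
ee_pos: [0.4641, -0.2388, 0.2451]
tool_rot: [3.141, -0.002, -0.359]
ft_force: [0.3, -0.1, -1.3]
gripper_width: 1.0
```

```bash
python3 - <<'E'
from h import *
wfit('radio_mid','r6',z0=.100,x0=2.783)
im,c=look('side','r6'); cv2.imwrite('pics/sidecrop.png',cv2.resize(im[200:310,230:350],None,fx=5,fy=5,interpolation=cv2.INTER_CUBIC))
print(sense()['time_s'])
E
```

```text
radio_mid 0.94 [232. 142. 288. 221.] [ 0.4633 -0.2387  2.786 ] cost 0.077
40.55
```

View pics/fitr6.png

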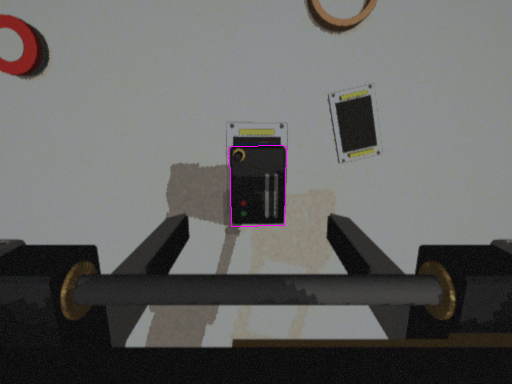

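View pics/sidecrop.png

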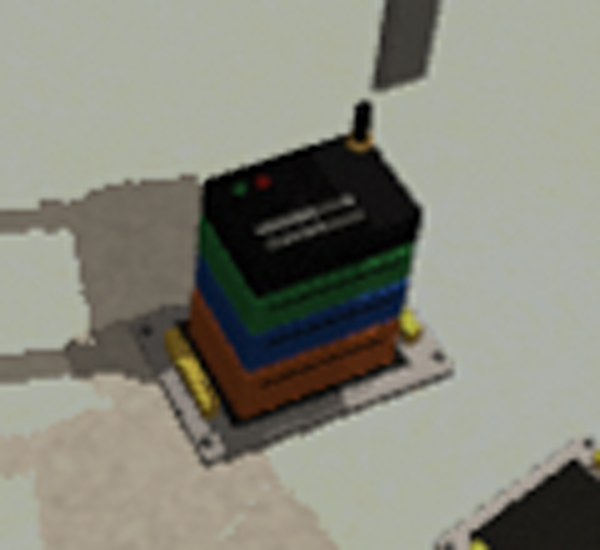

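The side crop shows four flush layers (orange, blue, green, black) between the yellow stops, with the antenna upright at (362,120). The gripper is clear, so I'll hand in.

```bash
python3 - <<'E'
from h import *
job_done(); print(sense()['time_s'])
E
```

```text
the job is handed in; nothing more can be done
the job is handed in; nothing more can be done
```

The recorder is built on the larger dock: battery, amplifier, logger, then radio with its antenna up. I handed it in at about 41 s of the 122 s allowed. Each module was lowered until the force reading showed contact, then released.

- **Alignment:** In the last wrist and side pictures the four layers look flush and sit between the yellow end stops. The camera fits of the placed modules' centres agree within about 1.5 mm, and their angles within about 0.012 rad.
- **Forces:** The wrist force was at most about 5 N in every reading I took.
- **Disagreements:**
  - The battery fit taken while it was gripped was poor (cost 0.225), because the gripper's rod hid part of it. I used the position of its front edge instead.
  - The first amplifier approach settled about 1.5 mm off, and I corrected it before lowering.
- **Not checked:** I did not re-measure the mouse, tape and tin at the end. The arm was never brought near enough to touch them.

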